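# Lay up a laminated mallet in its gluing jig

## Task

Dry-assemble the wooden mallet in the gluing jig: seat one maple cheek down in the jig's bay, lay the handle across the middle of it with its wide end just showing past the far edge and its grip in the notched rest, set one dark core block on the cheek on each side of the handle, flush with the cheek's ends and edges, and last lay the second maple cheek on top, squarely over the first. Leave the block plane and the pine block with the cleat where they are.

Things in the scene. Friction and masses are not known exactly. Their poses are not given: they have to be found in the camera images.
- jig: Fixed plywood gluing jig. Origin on the bench under the middle of its bay, z up, y along the bay (the head), -x towards its handle rest and the robot. Bay floor at z 12 mm; 60 mm wide (x) between fences to z 34 (13 thick, |y| 33 to 83 mm, open between for fingers), 180 mm long (y) between end stops to z 66 (13 thick, 56 wide). Stack: cheek underside at z 12, handle and cores 42, top cheek 72 mm.
- jig_rest (a point): Middle of the notch floor of the jig's handle rest: 109 mm from the jig's origin along its -x, 42 mm above the bench, level with the top of a seated cheek. The rest is a block 18 mm thick (x) and 76 mm wide; the notch is 44 mm wide, its horns stand 14 mm above the notch floor.
- cheek_a: Maple block, a cheek of the mallet's head, pale hardwood, 52 x 170 x 30 mm high. Origin at the centre of its underside, long axis y, z up. 0.17 kg. The two cheeks are alike and either may go below.
- cheek_b: Maple block, the other cheek, the same in every way as cheek_a.
- handle: Mallet handle, brown wood, a straight flat stick 210 mm long and 28 mm thick. Origin at the centre of its underside, x towards its wide end, z up. The wide end is the last 62 mm at +x, 36 mm wide; the grip is 31 mm wide, with a 36 mm swell over the last 24 mm at -x. 0.16 kg, balances near the origin. In place its origin is 71 mm from the jig's, along the jig's -x.
- handle_wide_end (a point): Middle of the handle's wide end face, 105 mm from the handle's origin along its +x, 14 mm above its underside.
- core_a: Dark wooden core block, 52 (x) x 62 (y) x 30 mm high. Origin at the centre of its underside. In the mallet its 62 mm side runs along the head, its centre 54 mm along the head from the middle. 0.07 kg. The two cores are alike and either may go on either side.
- core_b: Dark wooden core block, the same in every way as core_a.
- block_plane: Bystander: black and steel block plane, 52 x 178 x 46 mm high, lying among the parts, long axis y. Origin at the centre of its underside. To be left alone.
- pine_block: Bystander: pale pine block 52 x 72 x 33 mm with a small screwed cleat on top. Origin at the centre of its underside. To be left alone.

How it is judged:
On the way, in this order (a step that is already met when the one before it is completed fails the run):
1. one cheek is seated in the jig's bay and let go ((((x of cheek_a in the frame of jig between -0.007 and 0.007 m and y of cheek_a in the frame of jig between -0.008 and 0.008 m and z of cheek_a in the frame of jig between 0.008 and 0.016 m and angle between the y axis of cheek_a and the y axis of jig, either way round below 0.1 rad) and contact force between cheek_a and the fingers below 0.1 N and linear speed of cheek_a below 0.02 m/s) or ((x of cheek_b in the frame of jig between -0.007 and 0.007 m and y of cheek_b in the frame of jig between -0.008 and 0.008 m and z of cheek_b in the frame of jig between 0.008 and 0.016 m and angle between the y axis of cheek_b and the y axis of jig, either way round below 0.1 rad) and contact force between cheek_b and the fingers below 0.1 N and linear speed of cheek_b below 0.02 m/s))), for 0.2 s.
2. the handle and both cores lie in their places on that cheek and are let go (((x of cheek_a in the frame of jig between -0.007 and 0.007 m and y of cheek_a in the frame of jig between -0.008 and 0.008 m and z of cheek_a in the frame of jig between 0.008 and 0.016 m and angle between the y axis of cheek_a and the y axis of jig, either way round below 0.1 rad) or (x of cheek_b in the frame of jig between -0.007 and 0.007 m and y of cheek_b in the frame of jig between -0.008 and 0.008 m and z of cheek_b in the frame of jig between 0.008 and 0.016 m and angle between the y axis of cheek_b and the y axis of jig, either way round below 0.1 rad)) and x of handle in the frame of jig between -0.084 and -0.058 m and y of handle in the frame of jig between -0.01 and 0.01 m and z of handle in the frame of jig between 0.038 and 0.046 m and angle between the x axis of handle and the x axis of jig, either way round below 0.1 rad and x of handle_wide_end in the frame of jig above 0 m and (((x of core_a in the frame of jig between -0.01 and 0.01 m and y of core_a in the frame of jig between 0.045 and 0.063 m and z of core_a in the frame of jig between 0.038 and 0.046 m and angle between the y axis of core_a and the y axis of jig, either way round below 0.15 rad) and (x of core_b in the frame of jig between -0.01 and 0.01 m and y of core_b in the frame of jig between -0.063 and -0.045 m and z of core_b in the frame of jig between 0.038 and 0.046 m and angle between the y axis of core_b and the y axis of jig, either way round below 0.15 rad)) or ((x of core_a in the frame of jig between -0.01 and 0.01 m and y of core_a in the frame of jig between -0.063 and -0.045 m and z of core_a in the frame of jig between 0.038 and 0.046 m and angle between the y axis of core_a and the y axis of jig, either way round below 0.15 rad) and (x of core_b in the frame of jig between -0.01 and 0.01 m and y of core_b in the frame of jig between 0.045 and 0.063 m and z of core_b in the frame of jig between 0.038 and 0.046 m and angle between the y axis of core_b and the y axis of jig, either way round below 0.15 rad))) and contact force between each of handle, core_a, core_b and the fingers below 0.1 N), for 0.2 s.
At the end, for the whole second after the job is handed in: One cheek in the bay (7 mm); on it the handle, wide end through the head, grip in the rest (13 mm lengthwise, 10 mm sideways), a core each side at the cheek's ends (10 mm across, 9 mm along); the other cheek flat on the cores, square over the first (10 mm, 6 deg). All released and at rest ((((x of cheek_a in the frame of jig between -0.007 and 0.007 m and y of cheek_a in the frame of jig between -0.008 and 0.008 m and z of cheek_a in the frame of jig between 0.008 and 0.016 m and angle between the y axis of cheek_a and the y axis of jig, either way round below 0.1 rad) and (x of cheek_b in the frame of jig between -0.01 and 0.01 m and y of cheek_b in the frame of jig between -0.01 and 0.01 m and z of cheek_b in the frame of jig between 0.068 and 0.076 m and angle between the y axis of cheek_b and the y axis of jig, either way round below 0.1 rad)) or ((x of cheek_b in the frame of jig between -0.007 and 0.007 m and y of cheek_b in the frame of jig between -0.008 and 0.008 m and z of cheek_b in the frame of jig between 0.008 and 0.016 m and angle between the y axis of cheek_b and the y axis of jig, either way round below 0.1 rad) and (x of cheek_a in the frame of jig between -0.01 and 0.01 m and y of cheek_a in the frame of jig between -0.01 and 0.01 m and z of cheek_a in the frame of jig between 0.068 and 0.076 m and angle between the y axis of cheek_a and the y axis of jig, either way round below 0.1 rad))) and x of handle in the frame of jig between -0.084 and -0.058 m and y of handle in the frame of jig between -0.01 and 0.01 m and z of handle in the frame of jig between 0.038 and 0.046 m and angle between the x axis of handle and the x axis of jig, either way round below 0.1 rad and x of handle_wide_end in the frame of jig above 0 m and (((x of core_a in the frame of jig between -0.01 and 0.01 m and y of core_a in the frame of jig between 0.045 and 0.063 m and z of core_a in the frame of jig between 0.038 and 0.046 m and angle between the y axis of core_a and the y axis of jig, either way round below 0.15 rad) and (x of core_b in the frame of jig between -0.01 and 0.01 m and y of core_b in the frame of jig between -0.063 and -0.045 m and z of core_b in the frame of jig between 0.038 and 0.046 m and angle between the y axis of core_b and the y axis of jig, either way round below 0.15 rad)) or ((x of core_a in the frame of jig between -0.01 and 0.01 m and y of core_a in the frame of jig between -0.063 and -0.045 m and z of core_a in the frame of jig between 0.038 and 0.046 m and angle between the y axis of core_a and the y axis of jig, either way round below 0.15 rad) and (x of core_b in the frame of jig between -0.01 and 0.01 m and y of core_b in the frame of jig between 0.045 and 0.063 m and z of core_b in the frame of jig between 0.038 and 0.046 m and angle between the y axis of core_b and the y axis of jig, either way round below 0.15 rad))) and linear speed of each of cheek_a, cheek_b, handle, core_a, core_b below 0.02 m/s); the robot touches nothing.
It fails at once if the block plane is shifted by more than 20 mm (distance of block_plane from where it was at the start of the episode above 0.02 m).
It fails at once if the pine block is shifted by more than 20 mm (distance of pine_block from where it was at the start of the episode above 0.02 m).
It also fails if it takes over 125 s, if anything falls off the work surface, if the arm or the gripper's body presses on something with over 40 N, if the wrist force passes 120 N, or if a joint passes its speed limit or range.

## Robot

A 6-joint arm with a two-finger parallel gripper is mounted at the origin on a cart in front of the work surface, level with it; the furniture and walls round the work are solid. World frame = base frame: x ahead of the robot, y to its left, z up, the work surface at z = 0. Lengths are in m, angles in rad, forces in N, time in s.
With the tool pointing down it reaches from about 0.25 to 0.775 m from the base axis. Payload 4 kg.
Tool frame: the origin (TCP) lies between the finger pads; the fingertips stand 17 mm ahead of it and the grasp point (between the pads) lies 2 mm behind it; z points along the fingers, y is the line along which they close (so a half turn about z gives the same grasp; the last joint's range is limited). The gripper opens to 94 mm and grips with 3 to 60 N. Pads are 16 mm wide; open, the fingers measure 119 mm over their backs; the gripper's body (75 mm by 177 mm) begins 78 mm behind the grasp point.
Start: joints at [-1.424, 0.087, 1.371, -0, 1.684, -0.103], TCP at [0.136, -0.533, 0.223] pointing down, gripper open.
Joint ranges: [-3.1, 3.1], [-0.76, 2.03], [0.27, 2.55], [-1.08, 4.22], [0.17, 2.65], [-2.57, 2.57]. Speed limits (rad/s): [2.79, 2.79, 3.14, 3.14, 3.14, 3.14].

## Interface

Orientations are given as a rotation vector (axis times angle).
In Python, from cell import manip gives the robot as it stands.
- The arm moves only by the tool drive_tool, never from a script. Its argument "moves" is a list of rows, each an object with "gripper": the finger opening in cm, from 0 to 9.4; "delta_pos": the shift along the tool's x, y, z in cm, a list of three; "yaw": the turn about the tool's z in degrees. A call has 1 to 12 rows; each row shifts and turns the commanded pose from where the row before left it, along the tool's axes as they then stand; what a row does not reach is not made up. A row lasts 1/8 s, in which the tool goes at most 62.5 mm and 10.7 degrees, less where a joint would pass 70% of its speed; a pose out of reach is approached as far as the arm can. A call is refused whole if a number of a shift passes 6.25 or a number of a turn 10.7, either way. A call with a gripper value outside its range is refused whole. The fingers move at their own pace and stop on an object; "newtons" is the grip in N (left out, the last holds). Time passes only in rows, so rows that do not move let the fingers close. It gives the time, the measured TCP pose, the force, the opening and the grip force at its end, in the units of the state.
- manip.sense(): the state, without advancing time (a new reading comes with each control period).
- manip.get_image(name): name is "scene" or "top" or "wrist"; returns a dict with "image" (384x512x3 uint8, red, green, blue), "range_z" (384x512 float32, m along the optical axis (not along the pixel's ray), 0 where there is no reading), "K" (3x3 intrinsics, pixels), "R" (3x3) and "t" (3): a world point X has camera coordinates R X + t. Camera axes: x right, y down, z forward; pixel columns grow to the right and rows downward; lengths in m; the calibration is good to about 2 mm. A picture is of the moment at which its call begins.
- manip.job_done(): hands the job in; it is judged then, once.
Trained networks look in the newest picture that a camera, given by its name, has taken for a name from the list of things; names that differ only in an ending like _2 or _b are one class to them, and where a whole thing is asked for, a point or a joint stands for the part that bears it (a point fixed in the world has none). Each returns a list of dicts, best first, with "confidence" (0 to 1); they miss things now and then, are a little off and sometimes report something else, mostly with a low value. They report only what shows in the picture. A call takes as long as a camera call.
- manip.trace(target, camera): "region" (384x512 bool, what is visible of it).
- manip.tip_of(target, camera): "centre" ([x, y, z] in m, in world coordinates, good to about 4 mm: a listed point, or the origin of a listed thing).
The state is a dict: "t": time; "qpos": joint angles; "qvel": joint speeds; "effort": joint torques, N m; "eef_pos": TCP position; "ee_rot": TCP orientation; "force": force on the tool from outside, world axes, zero at the start; "ft_torque": the same for the moment, N m; "grip_width": opening from 0.0 (shut) to 1.0 (fully open); "grip_force": force on a finger pad.
Only numpy, scipy, OpenCV 4.12 (cv2) and the standard library are available. Lean on these libraries where they do the work, as an engineer would, in place of code of your own. Each camera call takes 0.05 s, during which the arm holds its last target. There are 200 camera calls.

## Working session

There is one attempt and no reset: what is moved stays moved. The work goes in short steps, Python scripts to look and compute and a tool call to move; the robot and the scene stay as the last step left them, time stands still between calls to the robot, and variables do not carry over. Pictures are saved under pics/ and viewed, at most 14 in all, crops included, and the job is handed in when it is done.

Besides the shell and the picture viewer there is one more tool, called after ">>>" as a command line: name --argument value ..., lists and objects as JSON in quotes. drive_tool: Moves the arm, as the interface text tells. Its arguments: {"type":"object","properties":{"moves":{"type":"array","items":{"type":"object","properties":{"gripper":{"type":"number"},"delta_pos":{"type":"array","items":{"type":"number"}},"yaw":{"type":"number"}}}},"newtons":{"type":"number"}},"required":["moves"]}

```bash
mkdir -p pics; ls
cat > h.py <<'E'
import numpy as np, cv2
from cell import manip
from scipy.spatial.transform import Rotation as Ro
def cloud(d):
    z=d["range_z"]; v,u=np.indices(z.shape); K=d["K"]
    c=np.stack([(u-K[0,2])/K[0,0]*z,(v-K[1,2])/K[1,1]*z,z],-1)
    return (c-d["t"])@d["R"]
E
python3 - <<'E'
from h import *
for n in("scene","top"):
    d=manip.get_image(n); cv2.imwrite(f"pics/{n}0.png",d["image"][...,::-1]); print(n,d["t"],(-d["R"].T@d["t"]).round(3))
    for o in("jig","jig_rest","cheek_a","handle","handle_wide_end","core_a","block_plane","pine_block"):
        print(o,[(np.round(r["centre"],3),round(r["confidence"],2)) for r in manip.tip_of(o,n)][:4])
s=manip.sense(); print(s)
E
```

```text
pics
scene [0.28391372 0.3677339  1.14421894] [-0.234  0.567  1.072]
jig [(array([ 0.548,  0.243, -0.001]), 0.87)]
jig_rest [(array([0.442, 0.229, 0.046]), 0.67)]
cheek_a [(array([ 0.521,  0.005, -0.004]), 0.82), (array([ 0.52 , -0.202, -0.001]), 0.62)]
handle [(array([ 0.528, -0.3  , -0.004]), 0.67)]
handle_wide_end [(array([ 0.625, -0.29 ,  0.016]), 0.82)]
core_a [(array([ 0.568, -0.406,  0.002]), 0.42)]
block_plane [(array([ 0.52 , -0.104, -0.001]), 0.58)]
pine_block []
top [-0.09394887  0.54873858  1.13721395] [ 0.403 -0.103  1.196]
jig [(array([0.546, 0.24 , 0.001]), 0.87)]
jig_rest [(array([0.437, 0.224, 0.037]), 0.89), (array([ 0.519,  0.01 , -0.002]), 0.24)]
cheek_a [(array([ 0.52 ,  0.008, -0.003]), 0.67)]
handle [(array([ 0.521, -0.304,  0.006]), 0.83), (array([ 0.521, -0.208, -0.001]), 0.23)]
handle_wide_end [(array([ 0.628, -0.281,  0.012]), 0.62)]
core_a [(array([ 0.569, -0.408,  0.002]), 0.86), (array([ 0.477, -0.407, -0.004]), 0.8)]
block_plane [(array([ 0.511, -0.101, -0.003]), 0.79), (array([ 0.517, -0.206,  0.003]), 0.15)]
pine_block [(array([ 0.532, -0.52 ,  0.   ]), 0.88)]
{'t': 0.9, 'qpos': array([-1.42410734e+00,  8.71615011e-02,  1.37069025e+00, -3.80812667e-05,
        1.68358699e+00, -1.03114120e-01]), 'qvel': array([ 2.97633155e-05, -2.28329607e-04,  2.74527221e-04, -4.74363315e-04,
       -1.02512119e-03, -9.53428538e-04]), 'effort': array([ 6.04549186e-04, -3.40030432e+01, -3.02598202e+01,  7.18482002e-02,
        2.36086728e-02, -1.42460507e-06]), 'eef_pos': array([ 0.13594602, -0.53295559,  0.2225319 ]), 'ee_rot': array([ 3.11696679e+00,  3.91344407e-01, -5.41534162e-05]), 'force': array([ 0.31092399, -0.12817998,  0.61089018]), 'ft_torque': array([-0.02388957, -0.02583909, -0.02354042]), 'grip_force': 0.0, 'grip_width': 1.0042976627024582}
```

View pics/top0.png

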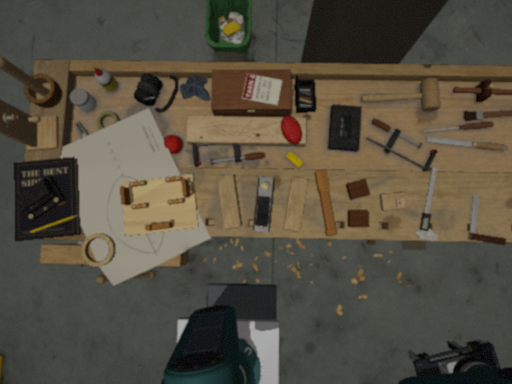

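```bash
cat >> h.py <<'E'
def tops(d,zlo,zhi,box=(0.25,0.8,-0.65,0.4),amin=0.0008):
    "horizontal patches in a height band: min area rects from point cloud"
    P=cloud(d); ok=(d["range_z"]>0)&(P[...,2]>zlo)&(P[...,2]<zhi)&(P[...,0]>box[0])&(P[...,0]<box[1])&(P[...,1]>box[2])&(P[...,1]<box[3])
    n,L=cv2.connectedComponents(cv2.morphologyEx(ok.astype(np.uint8),cv2.MORPH_OPEN,np.ones((3,3))),connectivity=4)
    for i in range(1,n):
        p=P[L==i]
        if len(p)<60: continue
        r=cv2.minAreaRect((p[:,:2]*1000).astype(np.float32))
        if r[1][0]*r[1][1]<amin*1e6: continue
        (w,h),a=r[1],r[2]
        if w<h: w,h,a=h,w,a+90
        a=(a+90)%180-90
        print("c",np.round(r[0],1),"size",round(w,1),round(h,1),"longaxis deg",round(a,1),"z",round(np.median(p[:,2])*1000,1),"n",len(p),"col",d["image"][L==i].mean(0).astype(int))
E
python3 - <<'E'
from h import *
for n in("top","scene"):
    d=manip.get_image(n); print(n)
    for b in((.022,.040),(.008,.019),(.04,.08)): print(b); tops(d,*b)
E
```

```text
top
(0.022, 0.04)
c [ 763.2 -190.7] size 73.7 55.8 longaxis deg 0.3 z 27.8 n 309 col [124  28  24]
c [ 523.7 -303.3] size 209.6 36.4 longaxis deg 10.1 z 28.6 n 679 col [115  79  39]
c [520.8   7.2] size 170.1 52.1 longaxis deg 9.7 z 31.0 n 864 col [134 113  79]
c [ 517.6 -206.1] size 169.6 52.3 longaxis deg -8.5 z 31.2 n 882 col [135 114  79]
c [ 568.1 -405.6] size 63.5 51.6 longaxis deg -74.6 z 31.2 n 325 col [67 41 23]
c [ 527.9 -536.3] size 32.1 31.9 longaxis deg -0.4 z 31.3 n 97 col [133 114  85]
c [ 501.4 -102.6] size 42.6 38.3 longaxis deg 1.2 z 30.1 n 146 col [33 32 30]
c [ 474.1 -404.7] size 62.4 50.7 longaxis deg -89.2 z 31.0 n 337 col [66 40 23]
c [377.4 380.8] size 58.2 21.7 longaxis deg 22.7 z 25.0 n 79 col [131 114  80]
(0.008, 0.019)
c [595.3 145.3] size 34.2 27.9 longaxis deg -78.6 z 12.9 n 69 col [133 115  81]
c [507.5 233.8] size 237.5 175.4 longaxis deg -81.4 z 13.0 n 2860 col [160 140  99]
c [ 467.2 -617.7] size 57.2 27.0 longaxis deg -6.7 z 15.2 n 115 col [70 71 61]
(0.04, 0.08)
c [461.1 -98.6] size 34.3 31.5 longaxis deg -88.9 z 45.8 n 119 col [32 31 29]
c [439.2
[... 304 characters left out ...]
-9.6 z 32.1 n 470 col [232 198 134]
c [495.9 -92.7] size 71.8 45.6 longaxis deg -60.7 z 31.1 n 113 col [74 62 53]
c [520.3   9.8] size 173.5 56.7 longaxis deg 9.8 z 32.0 n 594 col [233 199 135]
c [358.8 384.1] size 89.9 30.0 longaxis deg -1.0 z 26.2 n 151 col [239 212 155]
(0.008, 0.019)
c [506.9 235.3] size 237.5 178.7 longaxis deg -81.2 z 14.3 n 2256 col [250 237 179]
(0.04, 0.08)
c [459.7 -96.5] size 38.6 36.2 longaxis deg 88.2 z 45.9 n 69 col [81 67 56]
c [558.2 146.7] size 56.8 15.2 longaxis deg 7.1 z 63.5 n 112 col [172 115  64]
c [437.4 225.9] size 76.2 20.5 longaxis deg -82.2 z 47.1 n 136 col [210 145  80]
c [528.5 337.1] size 53.9 14.9 longaxis deg 6.1 z 65.4 n 117 col [184 128  78]
```

The top view shows the jig at about (158,203) px, cheek A at (229,203), the plane at (264,203) and cheek B at (295,205). The handle is at (326,203), the cores at (358,188) and (358,218), and the pine block at (394,202). The jig is yawed about 8.5°. I'll move towards it and look with the wrist camera.

```bash
cat >> h.py <<'E'
def pose():
    s=manip.sense(); R=Ro.from_rotvec(s["ee_rot"]).as_matrix()
    return s,R,np.degrees(np.arctan2(R[1,0],R[0,0]))
def plan(x,y,z,psi):
    "target in m, deg: yaw then tool-frame shift in cm (after yaw, tool taken as exactly down)"
    s,R,p=pose(); c,sn=np.cos(np.radians(psi)),np.sin(np.radians(psi))
    d=(np.array([x,y,z])-s["eef_pos"])*100
    print("t",round(s["t"],2),"at",s["eef_pos"].round(4),"psi",round(p,2),"grip",round(s["grip_width"]*9.4,2),"-> yaw",round((p-psi+180)%360-180,2),"shift",np.round([c*d[0]+sn*d[1],sn*d[0]-c*d[1],-d[2]],2))
E
python3 -c "
from h import *
plan(.45,.15,.32,9.7)"
```

```text
t 1.0 at [ 0.136  -0.5329  0.2225] psi 14.31 grip 9.42 -> yaw 4.61 shift [ 42.46 -62.03  -9.75]
```

>>> drive_tool --moves '[{"yaw":4.6,"gripper":9.4},{"delta_pos":[2.65,-3.9,-0.8]},{"delta_pos":[2.65,-3.9,-0.8]},{"delta_pos":[2.65,-3.9,-0.8]},{"delta_pos":[2.65,-3.9,-0.8]},{"delta_pos":[2.65,-3.9,-0.8]},{"delta_pos":[2.65,-3.9,-0.8]},{"delta_pos":[2.65,-3.9,-0.8]},{"delta_pos":[2.65,-3.9,-0.8]},{"delta_pos":[2.65,-3.9,-0.8]},{"delta_pos":[2.65,-3.9,-0.8]},{"delta_pos":[2.65,-3.9,-0.8]}]'

```text
$.moves[0]: bad value
```

>>> drive_tool --moves '[{"delta_pos":[2.65,-3.9,-0.8]},{"delta_pos":[2.65,-3.9,0]},{"delta_pos":[2.65,-3.9,0]},{"delta_pos":[2.65,-3.9,0]},{"delta_pos":[2.0,-3.0,0]},{},{}]'

```text
$.moves[0]: bad value
```

Run:
```python
from h import *
plan(.5208,.0072,.1,9.7)
d=manip.get_image("wrist"); cv2.imwrite("pics/w1.png",d["image"][...,::-1]); print((-d["R"].T@d["t"]).round(3))
for b in((.022,.032),(.008,.016),(.032,.038),(.041,.046),(.05,.06),(.061,.07)): print(b); tops(d,*b,amin=.0002)
for o in("jig","jig_rest","cheek_a"): print(o,[(np.round(r["centre"],3),round(r["confidence"],2)) for r in manip.tip_of(o,"wrist")][:4])
```

```text
t 1.0 at [ 0.136  -0.5329  0.2225] psi 14.31 grip 9.42 -> yaw 4.61 shift [ 47.03 -46.76  12.25]
[ 0.213 -0.513  0.384]
(0.022, 0.032)
(0.008, 0.016)
(0.032, 0.038)
(0.041, 0.046)
(0.05, 0.06)
(0.061, 0.07)
jig []
jig_rest []
cheek_a []
```

View pics/w1.png

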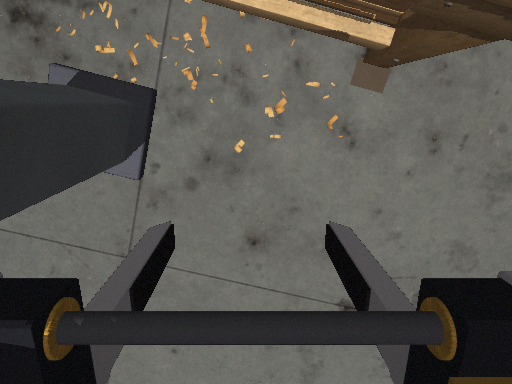

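Each row needs all three fields. That picture is still from the start pose and shows the floor, with the bench edge at the top right (around 300–395, 20).

>>> drive_tool --moves '[{"yaw":4.6,"gripper":9.4,"delta_pos":[0,0,0]},{"delta_pos":[2.65,-3.9,-0.8],"yaw":0,"gripper":9.4},{"delta_pos":[2.65,-3.9,-0.8],"yaw":0,"gripper":9.4},{"delta_pos":[2.65,-3.9,-0.8],"yaw":0,"gripper":9.4},{"delta_pos":[2.65,-3.9,-0.8],"yaw":0,"gripper":9.4},{"delta_pos":[2.65,-3.9,-0.8],"yaw":0,"gripper":9.4},{"delta_pos":[2.65,-3.9,-0.8],"yaw":0,"gripper":9.4},{"delta_pos":[2.65,-3.9,-0.8],"yaw":0,"gripper":9.4},{"delta_pos":[2.65,-3.9,-0.8],"yaw":0,"gripper":9.4},{"delta_pos":[2.65,-3.9,-0.8],"yaw":0,"gripper":9.4},{"delta_pos":[2.65,-3.9,-0.8],"yaw":0,"gripper":9.4},{"delta_pos":[2.65,-3.9,-0.8],"yaw":0,"gripper":9.4}]'

```text
t: 2.7
eef_pos: [0.3512, -0.0594, 0.311]
ee_rot: [3.13, 0.266, 0.002]
force: [0.5, -0.7, 0.6]
grip_width: 0.998
grip_force: 0.0
```

>>> drive_tool --moves '[{"delta_pos":[2.65,-3.9,-0.8],"yaw":0,"gripper":9.4},{"delta_pos":[2.65,-3.9,0],"yaw":0,"gripper":9.4},{"delta_pos":[2.65,-3.9,0],"yaw":0,"gripper":9.4},{"delta_pos":[2.65,-3.9,0],"yaw":0,"gripper":9.4},{"delta_pos":[2.0,-3.0,0],"yaw":0,"gripper":9.4},{"delta_pos":[0,0,0],"yaw":0,"gripper":9.4},{"delta_pos":[0,0,0],"yaw":0,"gripper":9.4}]'

```text
t: 3.58
eef_pos: [0.4435, 0.1432, 0.3185]
ee_rot: [3.13, 0.266, -0.001]
force: [0.2, -0.0, -0.5]
grip_width: 0.999
grip_force: 0.0
```

Run:
```python
from h import *
plan(.5208,.0072,.1,9.7)
d=manip.get_image("wrist"); cv2.imwrite("pics/w2.png",d["image"][...,::-1]); print((-d["R"].T@d["t"]).round(3))
for b in((.022,.032),(.008,.016),(.032,.038),(.041,.046),(.05,.06),(.061,.07)): print(b); tops(d,*b,amin=.0002)
for o in("jig","jig_rest","cheek_a"): print(o,[(np.round(r["centre"],3),round(r["confidence"],2)) for r in manip.tip_of(o,"wrist")][:4])
```

```text
t 3.58 at [0.4435 0.1432 0.3185] psi 9.7 grip 9.39 -> yaw 0.0 shift [ 5.33 14.71 21.85]
[0.522 0.157 0.479]
(0.022, 0.032)
c [521.1   8.1] size 168.5 52.8 longaxis deg 10.0 z 28.7 n 4613 col [103  80  53]
c [561.6 131.4] size 40.0 9.7 longaxis deg 10.0 z 26.8 n 224 col [98 69 47]
c [ 517.7 -204.9] size 169.1 54.0 longaxis deg -8.5 z 28.5 n 3421 col [167 131  88]
c [ 574.8 -107.4] size 22.7 22.3 longaxis deg 89.2 z 24.8 n 227 col [198 171 120]
c [522.4 -78.7] size 73.2 4.6 longaxis deg -5.6 z 26.4 n 200 col [14 13 14]
c [ 523.6 -107.8] size 70.7 43.5 longaxis deg -8.6 z 26.5 n 663 col [25 23 23]
c [466.3 -77.4] size 30.9 10.1 longaxis deg -4.1 z 27.2 n 141 col [62 58 57]
(0.008, 0.016)
c [507.7 234.7] size 235.8 176.0 longaxis deg -81.4 z 10.7 n 16230 col [211 176 121]
c [ 540.1 -108.1] size 32.2 7.2 longaxis deg 82.5 z 13.5 n 80 col [63 58 57]
(0.032, 0.038)
c [573.5 296.4] size 25.3 9.8 longaxis deg -80.3 z 33.1 n 127 col [169 113  69]
c [ 482.7 -100.2] size 38.8 13.0 longaxis deg 88.7 z 34.9 n 208 col [24 22 23]
(0.041, 0.046)
c [458.3 -98.3] size 38.6 23.8 longaxis deg 87.7 z 44.0 n 354 col [26 24 24]
(0.05, 0.06)
c [433.3 252.9] size 16.9 15.0 longaxis deg 9.3 z 54.2 n 147 col [137  82  40]
c [441.9 194.4] size 17.5 15.4 longaxis deg 7.4 z 54.3 n 142 col [137  82  39]
(0.061, 0.07)
c [530.5 335.3] size 54.9 13.7 longaxis deg 8.5 z 64.5 n 517 col [123  74  36]
c [559.5 145. ] size 55.2 13.0 longaxis deg 8.7 z 64.6 n 499 col [111  66  32]
jig [(array([0.548, 0.24 , 0.001]), 0.87)]
jig_rest [(array([0.44 , 0.226, 0.042]), 0.78)]
cheek_a [(array([ 0.513, -0.206,  0.001]), 0.64), (array([ 0.518,  0.011, -0.   ]), 0.57)]
```

View pics/w2.png

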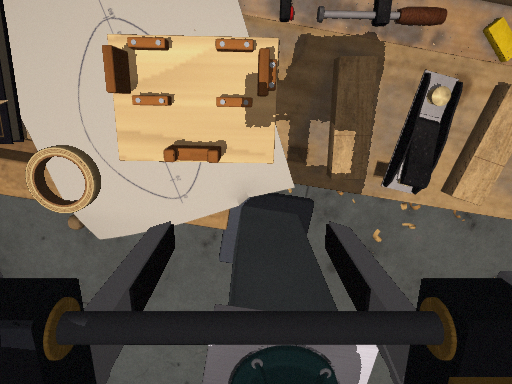

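The wrist view shows the jig with its bay centred near (195,75) px, stops at (117,68) and (266,71), rest at (192,153), and cheek A at (357,115). The jig origin comes out at (0.545, 0.240) with yaw 8.65°. Next I pick cheek A.

>>> drive_tool --moves '[{"delta_pos":[1.33,3.67,3],"yaw":0,"gripper":8},{"delta_pos":[1.33,3.67,4.5],"yaw":0,"gripper":8},{"delta_pos":[1.33,3.67,4.5],"yaw":0,"gripper":8},{"delta_pos":[1.33,3.67,4.5],"yaw":0,"gripper":8},{"delta_pos":[0,0,4.5],"yaw":-0.2,"gripper":8},{"delta_pos":[0,0,3.5],"yaw":0,"gripper":8},{"delta_pos":[0,0,2],"yaw":0,"gripper":8},{"delta_pos":[0,0,0],"yaw":0,"gripper":8},{"delta_pos":[0,0,0],"yaw":0,"gripper":8}]'

```text
t: 4.9
eef_pos: [0.5217, 0.0075, 0.0548]
ee_rot: [3.129, 0.27, 0.003]
force: [-0.0, -0.4, 0.7]
grip_width: 0.85
grip_force: 0.0
```

```bash
python3 -c "
from h import *
plan(.521,.0078,.022,9.9)"
```

```text
t 4.9 at [0.5217 0.0075 0.0548] psi 9.88 grip 7.99 -> yaw -0.02 shift [-0.06 -0.04  3.28]
```

>>> drive_tool --newtons 30 --moves '[{"delta_pos":[0,0,2],"yaw":0,"gripper":8},{"delta_pos":[0,0,1.3],"yaw":0,"gripper":8},{"delta_pos":[0,0,0],"yaw":0,"gripper":8},{"delta_pos":[0,0,0],"yaw":0,"gripper":4.5},{"delta_pos":[0,0,0],"yaw":0,"gripper":4.5},{"delta_pos":[0,0,0],"yaw":0,"gripper":4.5},{"delta_pos":[0,0,0],"yaw":0,"gripper":4.5},{"delta_pos":[0,0,0],"yaw":0,"gripper":4.5}]'

```text
t: 5.9
eef_pos: [0.5213, 0.008, 0.021]
ee_rot: [3.13, 0.271, 0.001]
force: [-0.2, 0.1, 2.2]
grip_width: 0.553
grip_force: 30.0
```

>>> drive_tool --moves '[{"delta_pos":[0,0,-1.5],"yaw":0,"gripper":4.5},{"delta_pos":[0,0,-4],"yaw":0,"gripper":4.5},{"delta_pos":[0,0,-4],"yaw":0,"gripper":4.5},{"delta_pos":[0,0,-4],"yaw":0,"gripper":4.5},{"delta_pos":[0,0,0],"yaw":0,"gripper":4.5}]'

```text
t: 6.52
eef_pos: [0.5233, 0.0077, 0.16]
ee_rot: [3.128, 0.271, 0.014]
force: [-0.3, -0.3, -1.8]
grip_width: 0.55
grip_force: 30.0
```

```bash
python3 -c "
from h import *
plan(.545,.2401,.16,98.65)"
```

```text
t 6.53 at [0.5233 0.0077 0.16  ] psi 9.92 grip 5.17 -> yaw -88.73 shift [22.65  5.64  0.  ]
```

>>> drive_tool --moves '[{"delta_pos":[0,0,0],"yaw":-9,"gripper":4.5},{"delta_pos":[0,0,0],"yaw":-10,"gripper":4.5},{"delta_pos":[0,0,0],"yaw":-10,"gripper":4.5},{"delta_pos":[0,0,0],"yaw":-10,"gripper":4.5},{"delta_pos":[0,0,0],"yaw":-10,"gripper":4.5},{"delta_pos":[0,0,0],"yaw":-10,"gripper":4.5},{"delta_pos":[0,0,0],"yaw":-10,"gripper":4.5},{"delta_pos":[0,0,0],"yaw":-10,"gripper":4.5},{"delta_pos":[0,0,0],"yaw":-9.7,"gripper":4.5},{"delta_pos":[0,0,0],"yaw":0,"gripper":4.5}]'

```text
t: 7.78
eef_pos: [0.5198, 0.008, 0.1534]
ee_rot: [-2.049, -2.378, 0.003]
force: [-0.7, -0.3, -1.7]
grip_width: 0.552
grip_force: 30.0
```

>>> drive_tool --moves '[{"delta_pos":[3,0.6,0],"yaw":0,"gripper":4.5},{"delta_pos":[4,1,0],"yaw":0,"gripper":4.5},{"delta_pos":[4,1,0],"yaw":0,"gripper":4.5},{"delta_pos":[4,1,0],"yaw":0,"gripper":4.5},{"delta_pos":[4,1,0],"yaw":0,"gripper":4.5},{"delta_pos":[3.6,1,0],"yaw":0,"gripper":4.5},{"delta_pos":[0,0,0],"yaw":0,"gripper":4.5},{"delta_pos":[0,0,0],"yaw":0,"gripper":4.5}]'

```text
t: 8.78
eef_pos: [0.542, 0.2392, 0.1544]
ee_rot: [-2.05, -2.38, 0.003]
force: [0.0, -0.1, -1.9]
grip_width: 0.552
grip_force: 30.0
```

Run:
```python
from h import *
plan(.545,.2401,.034,98.65)
d=manip.get_image("wrist"); cv2.imwrite("pics/w3.png",d["image"][...,::-1])
for b in((.061,.070),(.05,.06),(.032,.038),(.15,.18)): print(b); tops(d,*b,amin=.0002)
print("top"); d=manip.get_image("top"); tops(d,.15,.18,amin=.0005)
```

```text
t 8.78 at [0.542  0.2392 0.1544] psi 98.53 grip 5.19 -> yaw -0.12 shift [ 0.04  0.31 12.04]
(0.061, 0.07)
c [530.5 335.8] size 55.9 12.4 longaxis deg 8.6 z 64.6 n 1319 col [102  60  28]
(0.05, 0.06)
c [433. 254.] size 17.7 15.6 longaxis deg 8.6 z 54.2 n 394 col [101  59  28]
c [441.8 195.2] size 18.0 15.5 longaxis deg 7.3 z 54.2 n 326 col [102  60  28]
(0.032, 0.038)
(0.15, 0.18)
c [537.5 263. ] size 120.4 75.8 longaxis deg -81.4 z 162.1 n 23231 col [114  89  59]
c [551.8 168.1] size 52.2 27.0 longaxis deg 8.0 z 162.3 n 2865 col [126  97  64]
top
c [548.7 195.1] size 84.8 54.1 longaxis deg -82.5 z 164.5 n 552 col [103  88  62]
```

View pics/w3.png

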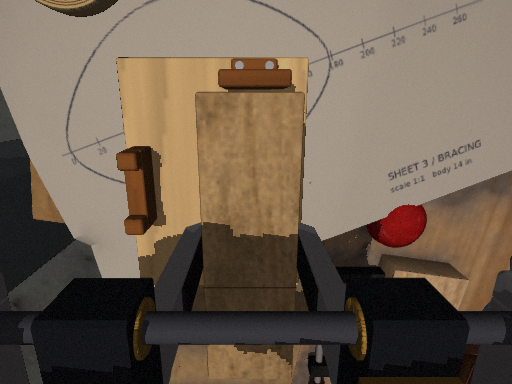

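The held cheek is centred at (250,190) px, about square to the bay and roughly 4 mm off sideways. The end stop shows at (255,78) and the rest at (138,190). I'll correct the offset and lower to just above the fences.

>>> drive_tool --moves '[{"delta_pos":[0.13,0.38,0],"yaw":-0.1,"gripper":4.5},{"delta_pos":[0,0,2.5],"yaw":0,"gripper":4.5},{"delta_pos":[0,0,3],"yaw":0,"gripper":4.5},{"delta_pos":[0,0,2.5],"yaw":0,"gripper":4.5},{"delta_pos":[0,0,1.2],"yaw":0,"gripper":4.5},{"delta_pos":[0,0,0],"yaw":0,"gripper":4.5},{"delta_pos":[0,0,0],"yaw":0,"gripper":4.5}]'

```text
t: 9.75
eef_pos: [0.547, 0.2418, 0.0649]
ee_rot: [2.046, 2.382, 0.003]
force: [0.5, 0.0, -2.2]
grip_width: 0.553
grip_force: 30.0
```

Run:
```python
from h import *
plan(.5456,.2411,.033,98.65)
```

```text
t 9.75 at [0.547  0.2418 0.0649] psi 98.69 grip 5.19 -> yaw 0.04 shift [-0.05 -0.15  3.19]
```

>>> drive_tool --moves '[{"delta_pos":[-0.05,-0.15,0.6],"yaw":0,"gripper":4.5},{"delta_pos":[0,0,0.8],"yaw":0,"gripper":4.5},{"delta_pos":[0,0,0.8],"yaw":0,"gripper":4.5},{"delta_pos":[0,0,0.6],"yaw":0,"gripper":4.5},{"delta_pos":[0,0,0.3],"yaw":0,"gripper":4.5},{"delta_pos":[0,0,0],"yaw":0,"gripper":4.5}]'

```text
t: 10.5
eef_pos: [0.5445, 0.2409, 0.033]
ee_rot: [-2.046, -2.384, 0.0]
force: [-2.9, -0.4, 1.7]
grip_width: 0.548
grip_force: 30.0
```

>>> drive_tool --moves '[{"delta_pos":[0,0,0],"yaw":0,"gripper":7},{"delta_pos":[0,0,0],"yaw":0,"gripper":7},{"delta_pos":[0,0,0],"yaw":0,"gripper":7},{"delta_pos":[0,0,-2],"yaw":0,"gripper":7},{"delta_pos":[0,0,-4],"yaw":0,"gripper":7},{"delta_pos":[0,0,-5],"yaw":0,"gripper":7},{"delta_pos":[0,0,-5],"yaw":0,"gripper":7},{"delta_pos":[-4,0,-3],"yaw":0,"gripper":7},{"delta_pos":[-4,0,0],"yaw":0,"gripper":7},{"delta_pos":[0,0,0],"yaw":0,"gripper":7}]'

```text
t: 11.75
eef_pos: [0.5574, 0.1597, 0.2231]
ee_rot: [2.05, 2.379, 0.001]
force: [-0.2, 0.2, -0.1]
grip_width: 0.746
grip_force: 0.0
```

Run:
```python
from h import *
plan(.5237,-.3033,.2,10.1)
d=manip.get_image("wrist"); cv2.imwrite("pics/w4.png",d["image"][...,::-1])
for b in((.061,.070),(.05,.06),(.036,.045)): print(b); tops(d,*b,amin=.0002)
```

```text
t 11.75 at [0.5574 0.1597 0.2231] psi 98.5 grip 7.01 -> yaw 88.4 shift [-11.44  44.99   2.31]
(0.061, 0.07)
c [559.1 145.7] size 55.0 12.4 longaxis deg 8.5 z 64.6 n 613 col [89 52 25]
(0.05, 0.06)
c [433.  253.8] size 17.6 15.2 longaxis deg 9.5 z 54.2 n 303 col [116  68  32]
c [441.8 194.3] size 18.1 15.7 longaxis deg 7.8 z 54.1 n 269 col [119  71  34]
(0.036, 0.045)
c [543.9 240.3] size 169.5 52.1 longaxis deg -81.3 z 40.7 n 8234 col [159 124  83]
c [437.4 224.3] size 49.1 18.3 longaxis deg -81.0 z 40.5 n 788 col [121  71  34]
c [ 471.4 -103.2] size 30.6 16.8 longaxis deg 78.6 z 40.4 n 215 col [21 19 19]
```

Cheek A is seated at (544, 240) mm with its top at the expected height. Next is the handle.

>>> drive_tool --moves '[{"delta_pos":[0,0,0],"yaw":9,"gripper":7},{"delta_pos":[0,0,0],"yaw":10,"gripper":7},{"delta_pos":[0,0,0],"yaw":10,"gripper":7},{"delta_pos":[0,0,0],"yaw":10,"gripper":7},{"delta_pos":[0,0,0],"yaw":10,"gripper":7},{"delta_pos":[0,0,0],"yaw":10,"gripper":7},{"delta_pos":[0,0,0],"yaw":10,"gripper":7},{"delta_pos":[0,0,0],"yaw":10,"gripper":7},{"delta_pos":[0,0,0],"yaw":9.4,"gripper":7},{"delta_pos":[-1,4.2,0],"yaw":0,"gripper":7},{"delta_pos":[-1,4.2,0],"yaw":0,"gripper":7},{"delta_pos":[-1,4.2,0],"yaw":0,"gripper":7}]'

```text
t: 13.3
eef_pos: [0.5495, 0.0328, 0.2217]
ee_rot: [-3.128, -0.286, 0.001]
force: [0.7, -0.5, -0.3]
grip_width: 0.741
grip_force: 0.0
```

>>> drive_tool --moves '[{"delta_pos":[-1,4.2,0],"yaw":0,"gripper":7},{"delta_pos":[-1,4.2,0],"yaw":0,"gripper":7},{"delta_pos":[-1,4.2,0],"yaw":0,"gripper":7},{"delta_pos":[-1,4.2,0],"yaw":0,"gripper":7},{"delta_pos":[-1,4.2,0],"yaw":0,"gripper":7},{"delta_pos":[-1,4.2,0],"yaw":0,"gripper":7},{"delta_pos":[-1,4.2,0],"yaw":0,"gripper":7},{"delta_pos":[-1,3,0],"yaw":0,"gripper":7},{"delta_pos":[0,0,0],"yaw":0,"gripper":7},{"delta_pos":[0,0,0],"yaw":0,"gripper":7}]'

```text
t: 14.55
eef_pos: [0.5296, -0.2991, 0.222]
ee_rot: [-3.127, -0.284, 0.0]
force: [0.2, -0.4, -0.4]
grip_width: 0.742
grip_force: 0.0
```

Run:
```python
from h import *
d=manip.get_image("wrist"); cv2.imwrite("pics/w5.png",d["image"][...,::-1])
for b in((.018,.036),): print(b); tops(d,*b,amin=.0006)
plan(.5237,-.3033,.020,10.1)
```

```text
(0.018, 0.036)
c [ 515.4 -103.3] size 152.3 53.0 longaxis deg -4.4 z 25.8 n 3130 col [32 30 30]
c [ 525.1 -303. ] size 207.1 35.2 longaxis deg 10.0 z 26.3 n 4814 col [108  65  32]
c [ 517.8 -205.7] size 169.9 52.4 longaxis deg -8.7 z 28.6 n 6493 col [190 153 104]
c [ 574.4 -107.8] size 27.1 25.8 longaxis deg -80.1 z 24.0 n 482 col [212 187 134]
c [ 568.3 -404.5] size 62.1 52.4 longaxis deg -74.2 z 28.6 n 2525 col [61 32 19]
c [ 531.9 -515.5] size 72.7 52.3 longaxis deg -83.7 z 20.9 n 2424 col [205 162 114]
c [ 474.2 -404.3] size 62.3 51.9 longaxis deg -89.3 z 28.4 n 1308 col [79 41 24]
t 14.6 at [ 0.5296 -0.299   0.2222] psi 10.42 grip 6.96 -> yaw 0.32 shift [-0.66  0.32 20.22]
```

View pics/w5.png

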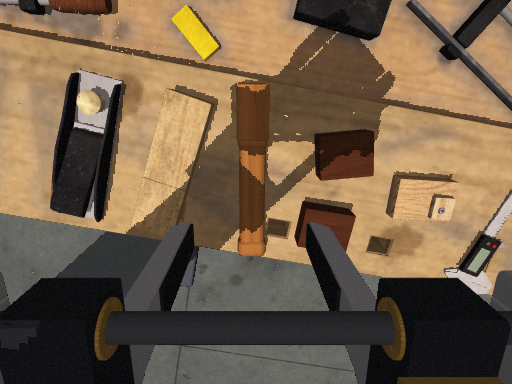

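The handle is at (253,170) px with its wide end away from the robot. The cores are at (345,154) and (325,227), with the pine block beyond them. I'm going down on the handle.

>>> drive_tool --moves '[{"delta_pos":[-0.58,0.31,3],"yaw":0.3,"gripper":7},{"delta_pos":[0,0,4],"yaw":0,"gripper":7},{"delta_pos":[0,0,4],"yaw":0,"gripper":7},{"delta_pos":[0,0,4],"yaw":0,"gripper":7},{"delta_pos":[0,0,1.8],"yaw":0,"gripper":7},{"delta_pos":[0,0,0],"yaw":0,"gripper":7}]'

```text
t: 15.35
eef_pos: [0.5236, -0.3033, 0.0535]
ee_rot: [-3.128, -0.276, 0.003]
force: [0.4, -0.3, 0.6]
grip_width: 0.746
grip_force: 0.0
```

Run:
```python
from h import *
plan(.5244,-.3031,.020,10.05)
```

```text
t 15.35 at [ 0.5236 -0.3033  0.0535] psi 10.08 grip 7.01 -> yaw 0.03 shift [ 0.08 -0.01  3.35]
```

>>> drive_tool --moves '[{"delta_pos":[0.08,0,1.8],"yaw":0,"gripper":7},{"delta_pos":[0,0,1.5],"yaw":0,"gripper":7},{"delta_pos":[0,0,0],"yaw":0,"gripper":7},{"delta_pos":[0,0,0],"yaw":0,"gripper":2.5},{"delta_pos":[0,0,0],"yaw":0,"gripper":2.5},{"delta_pos":[0,0,0],"yaw":0,"gripper":2.5},{"delta_pos":[0,0,0],"yaw":0,"gripper":2.5},{"delta_pos":[0,0,0],"yaw":0,"gripper":2.5},{"delta_pos":[0,0,0],"yaw":0,"gripper":2.5},{"delta_pos":[0,0,0],"yaw":0,"gripper":2.5}]'

```text
t: 16.6
eef_pos: [0.5248, -0.3042, 0.0218]
ee_rot: [-3.129, -0.274, -0.0]
force: [-0.3, 3.0, 3.8]
grip_width: 0.326
grip_force: 30.0
```

>>> drive_tool --moves '[{"delta_pos":[0,0,-1.5],"yaw":0,"gripper":2.5},{"delta_pos":[0,0,-4],"yaw":0,"gripper":2.5},{"delta_pos":[0,0,-4],"yaw":0,"gripper":2.5},{"delta_pos":[0,0,-4],"yaw":0,"gripper":2.5},{"delta_pos":[0,0,-4],"yaw":0,"gripper":2.5},{"delta_pos":[0,0,0],"yaw":0,"gripper":2.5}]'

```text
t: 17.35
eef_pos: [0.5265, -0.3062, 0.2017]
ee_rot: [3.123, 0.273, 0.012]
force: [0.6, -0.3, -1.5]
grip_width: 0.327
grip_force: 30.0
```

Run:
```python
from h import *
a=np.radians(8.65); o=np.array([.545,.2404])-.071*np.array([np.cos(a),np.sin(a)]); print(o)
plan(*o,.16,8.65)
```

```text
[0.47480759 0.22972173]
t 17.35 at [ 0.5265 -0.3062  0.2017] psi 10.0 grip 3.07 -> yaw 1.35 shift [  2.95 -53.76   4.17]
```

>>> drive_tool --moves '[{"delta_pos":[0.2,-2.5,0],"yaw":1.3,"gripper":2.5},{"delta_pos":[0.2,-4,0],"yaw":0,"gripper":2.5},{"delta_pos":[0.2,-4,0],"yaw":0,"gripper":2.5},{"delta_pos":[0.2,-4,0],"yaw":0,"gripper":2.5},{"delta_pos":[0.2,-4,0],"yaw":0,"gripper":2.5},{"delta_pos":[0.2,-4,0],"yaw":0,"gripper":2.5},{"delta_pos":[0.2,-4,0],"yaw":0,"gripper":2.5},{"delta_pos":[0.2,-4,0],"yaw":0,"gripper":2.5},{"delta_pos":[0.2,-4,0],"yaw":0,"gripper":2.5},{"delta_pos":[0.2,-4,0],"yaw":0,"gripper":2.5},{"delta_pos":[0.2,-4,0],"yaw":0,"gripper":2.5},{"delta_pos":[0.2,-4,0],"yaw":0,"gripper":2.5}]'

```text
t: 18.85
eef_pos: [0.4763, 0.1595, 0.194]
ee_rot: [3.132, 0.238, -0.005]
force: [0.5, 0.1, -1.2]
grip_width: 0.326
grip_force: 30.0
```

>>> drive_tool --moves '[{"delta_pos":[0.2,-4,0],"yaw":0,"gripper":2.5},{"delta_pos":[0.2,-3,1],"yaw":0,"gripper":2.5},{"delta_pos":[0,0,2],"yaw":0,"gripper":2.5},{"delta_pos":[0,0,0],"yaw":0,"gripper":2.5},{"delta_pos":[0,0,0],"yaw":0,"gripper":2.5}]'

```text
t: 19.48
eef_pos: [0.4706, 0.228, 0.1658]
ee_rot: [3.132, 0.238, -0.002]
force: [0.2, -0.2, -1.8]
grip_width: 0.327
grip_force: 30.0
```

Run:
```python
from h import *
d=manip.get_image("wrist"); cv2.imwrite("pics/w6.png",d["image"][...,::-1])
z=manip.sense()["eef_pos"][2]
for b in((z-.005,z+.012),(.05,.06),(.061,.07),(.036,.045)): print(b); tops(d,*b,amin=.0002)
plan(.4748,.2297,.0638,8.65)
```

```text
(np.float64(0.1615717671557834), np.float64(0.1785717671557834))
c [501.5 232.6] size 146.0 54.9 longaxis deg 9.0 z 170.5 n 17459 col [98 59 30]
c [391.8 216. ] size 36.0 36.0 longaxis deg -80.5 z 170.2 n 1990 col [144  86  41]
(0.05, 0.06)
(0.061, 0.07)
c [530.8 335.4] size 55.2 13.3 longaxis deg 8.7 z 64.5 n 1154 col [134  81  39]
c [559. 145.] size 55.3 13.9 longaxis deg 8.1 z 64.5 n 1164 col [63 38 19]
(0.036, 0.045)
c [535.1 298. ] size 54.2 50.8 longaxis deg -81.4 z 40.7 n 3614 col [184 146  99]
c [552.9 181.6] size 51.1 50.7 longaxis deg -81.3 z 40.7 n 3407 col [92 71 47]
t 19.52 at [0.471  0.2281 0.1666] psi 8.67 grip 3.09 -> yaw 0.02 shift [ 0.4  -0.1  10.28]
```

View pics/w6.png

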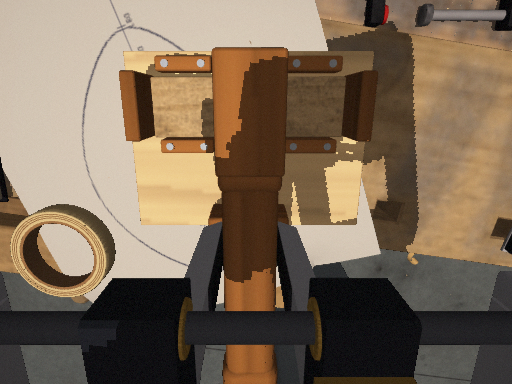

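The held handle lies from (250,48) at its wide end to the bottom of the image, straight across the seated cheek and over the rest. The end stops are at (137,105) and (360,105). I'm lowering it.

>>> drive_tool --moves '[{"delta_pos":[0.4,-0.1,2],"yaw":0,"gripper":2.5},{"delta_pos":[0,0,3],"yaw":0,"gripper":2.5},{"delta_pos":[0,0,2.5],"yaw":0,"gripper":2.5},{"delta_pos":[0,0,0.5],"yaw":0,"gripper":2.5},{"delta_pos":[0,0,0],"yaw":0,"gripper":2.5},{"delta_pos":[0,0,0],"yaw":0,"gripper":2.5}]'

```text
t: 20.27
eef_pos: [0.4757, 0.2303, 0.0882]
ee_rot: [-3.132, -0.238, -0.005]
force: [0.8, -0.2, -1.0]
grip_width: 0.332
grip_force: 30.0
```

Run:
```python
from h import *
plan(.4748,.2297,.0638,8.65)
```

```text
t 20.27 at [0.4757 0.2303 0.0882] psi 8.7 grip 3.12 -> yaw 0.05 shift [-0.1   0.05  2.44]
```

>>> drive_tool --moves '[{"delta_pos":[-0.1,0.05,0.8],"yaw":0,"gripper":2.5},{"delta_pos":[0,0,0.8],"yaw":0,"gripper":2.5},{"delta_pos":[0,0,0.5],"yaw":0,"gripper":2.5},{"delta_pos":[0,0,0.3],"yaw":0,"gripper":2.5},{"delta_pos":[0,0,0],"yaw":0,"gripper":2.5},{"delta_pos":[0,0,0],"yaw":0,"gripper":2.5}]'

```text
t: 21.02
eef_pos: [0.4733, 0.2293, 0.0638]
ee_rot: [3.132, 0.239, -0.001]
force: [-3.7, -1.6, 5.4]
grip_width: 0.326
grip_force: 30.0
```

>>> drive_tool --moves '[{"delta_pos":[0,0,0],"yaw":0,"gripper":6},{"delta_pos":[0,0,0],"yaw":0,"gripper":6},{"delta_pos":[0,0,0],"yaw":0,"gripper":6},{"delta_pos":[0,0,-2],"yaw":0,"gripper":6},{"delta_pos":[0,0,-4],"yaw":0,"gripper":7},{"delta_pos":[0,0,-5],"yaw":0,"gripper":7},{"delta_pos":[0,0,-4],"yaw":0,"gripper":7},{"delta_pos":[0,0,-4],"yaw":0,"gripper":7},{"delta_pos":[0,0,0],"yaw":0,"gripper":7}]'

```text
t: 22.15
eef_pos: [0.4754, 0.2301, 0.2566]
ee_rot: [-3.13, -0.238, -0.013]
force: [0.3, 1.0, -1.0]
grip_width: 0.746
grip_force: 0.0
```

Run:
```python
from h import *
d=manip.get_image("wrist"); cv2.imwrite("pics/w7.png",d["image"][...,::-1])
for b in((.0655,.075),(.036,.045)): print(b); tops(d,*b,amin=.0002)
plan(.5683,-.405,.20,105.8); plan(.4742,-.4045,.20,90.7)
```

```text
(0.0655, 0.075)
c [473.8 229.1] size 207.4 35.7 longaxis deg 9.0 z 68.4 n 4693 col [104  61  29]
(0.036, 0.045)
c [535.9 292. ] size 65.8 51.6 longaxis deg -81.4 z 40.7 n 2562 col [162 127  85]
c [551.7 188.5] size 65.3 51.5 longaxis deg -81.3 z 40.7 n 2543 col [78 60 40]
c [462.7 -96.8] size 36.9 36.5 longaxis deg -4.2 z 41.2 n 598 col [20 18 19]
t 22.2 at [0.4744 0.2297 0.2538] psi 8.71 grip 7.01 -> yaw -97.09 shift [-63.63  -8.24   5.38]
t 22.2 at [0.4744 0.2297 0.2538] psi 8.71 grip 7.01 -> yaw -81.99 shift [-63.41  -0.79   5.38]
```

>>> drive_tool --moves '[{"delta_pos":[0,2.5,0],"yaw":0,"gripper":7},{"delta_pos":[0,4.5,0],"yaw":0,"gripper":7},{"delta_pos":[0,4.5,0],"yaw":0,"gripper":7},{"delta_pos":[0,4.5,0],"yaw":0,"gripper":7},{"delta_pos":[0,4.5,0],"yaw":0,"gripper":7},{"delta_pos":[0,4.5,0],"yaw":0,"gripper":7},{"delta_pos":[0,4.5,0],"yaw":0,"gripper":7},{"delta_pos":[0,4.5,0],"yaw":0,"gripper":7},{"delta_pos":[0,4.5,0],"yaw":0,"gripper":7},{"delta_pos":[0,4.5,0],"yaw":0,"gripper":7},{"delta_pos":[0,4.5,0],"yaw":0,"gripper":7},{"delta_pos":[0,4.5,0],"yaw":0,"gripper":7}]'

```text
t: 23.7
eef_pos: [0.5518, -0.2856, 0.2494]
ee_rot: [-3.13, -0.238, 0.006]
force: [0.4, 0.1, -0.5]
grip_width: 0.745
grip_force: 0.0
```

>>> drive_tool --moves '[{"delta_pos":[0,4.5,0.7],"yaw":0,"gripper":7},{"delta_pos":[0,4.5,0.7],"yaw":0,"gripper":7},{"delta_pos":[0,2.8,0.7],"yaw":0,"gripper":7},{"delta_pos":[0,0,0],"yaw":-9,"gripper":7},{"delta_pos":[0,0,0],"yaw":-10,"gripper":7},{"delta_pos":[0,0,0],"yaw":-10,"gripper":7},{"delta_pos":[0,0,0],"yaw":-10,"gripper":7},{"delta_pos":[0,0,0],"yaw":-10,"gripper":7},{"delta_pos":[0,0,0],"yaw":-10,"gripper":7},{"delta_pos":[0,0,0],"yaw":-10,"gripper":7},{"delta_pos":[0,0,0],"yaw":-10,"gripper":7},{"delta_pos":[0,0,0],"yaw":-10,"gripper":7}]'

```text
t: 25.2
eef_pos: [0.5697, -0.4006, 0.228]
ee_rot: [-2.057, -2.368, 0.0]
force: [-0.7, 0.5, 0.6]
grip_width: 0.741
grip_force: 0.0
```

>>> drive_tool --moves '[{"delta_pos":[0,0,0],"yaw":-8,"gripper":7},{"delta_pos":[0,0,0],"yaw":0,"gripper":7},{"delta_pos":[0,0,0],"yaw":0,"gripper":7}]'

```text
t: 25.58
eef_pos: [0.57, -0.4009, 0.2298]
ee_rot: [-1.898, -2.5, -0.0]
force: [0.1, -0.6, 0.3]
grip_width: 0.749
grip_force: 0.0
```

Run:
```python
from h import *
d=manip.get_image("wrist"); cv2.imwrite("pics/w8.png",d["image"][...,::-1])
tops(d,.018,.036,amin=.0006)
plan(.5683,-.405,.055,105.8)
```

```text
c [ 558.5 -234.9] size 102.4 37.1 longaxis deg 14.7 z 28.6 n 2137 col [187 149 101]
c [ 759.4 -192.4] size 80.4 57.9 longaxis deg 20.6 z 25.5 n 3652 col [175  31  28]
c [ 473.8 -404.4] size 62.1 52.2 longaxis deg -89.4 z 28.6 n 2428 col [81 42 24]
c [ 567.9 -404.1] size 60.9 52.0 longaxis deg -74.8 z 28.7 n 2218 col [59 30 18]
c [ 531.8 -516.1] size 72.9 51.6 longaxis deg -83.4 z 20.9 n 1396 col [202 159 111]
t 25.62 at [ 0.5701 -0.401   0.2303] psi 105.62 grip 7.0 -> yaw -0.18 shift [-0.34 -0.28 17.53]
```

>>> drive_tool --moves '[{"delta_pos":[-0.3,-0.25,3],"yaw":0.3,"gripper":7},{"delta_pos":[0,0,4],"yaw":0,"gripper":7},{"delta_pos":[0,0,4],"yaw":0,"gripper":7},{"delta_pos":[0,0,4],"yaw":0,"gripper":7},{"delta_pos":[0,0,2.5],"yaw":0,"gripper":7},{"delta_pos":[0,0,0],"yaw":0,"gripper":7},{"delta_pos":[0,0,0],"yaw":0,"gripper":7}]'

```text
t: 26.5
eef_pos: [0.5694, -0.4053, 0.058]
ee_rot: [1.903, 2.497, -0.0]
force: [-0.5, 0.1, 0.4]
grip_width: 0.748
grip_force: 0.0
```

Run:
```python
from h import *
plan(.568,-.4045,.022,105.3)
```

```text
t 26.5 at [ 0.5694 -0.4053  0.058 ] psi 105.39 grip 7.03 -> yaw 0.09 shift [ 0.11 -0.11  3.6 ]
```

>>> drive_tool --moves '[{"delta_pos":[0.1,-0.1,2],"yaw":0,"gripper":7},{"delta_pos":[0,0,1.5],"yaw":0,"gripper":7},{"delta_pos":[0,0,0],"yaw":0,"gripper":7},{"delta_pos":[0,0,0],"yaw":0,"gripper":4.5},{"delta_pos":[0,0,0],"yaw":0,"gripper":4.5},{"delta_pos":[0,0,0],"yaw":0,"gripper":4.5},{"delta_pos":[0,0,0],"yaw":0,"gripper":4.5},{"delta_pos":[0,0,0],"yaw":0,"gripper":4.5}]'

```text
t: 27.5
eef_pos: [0.5679, -0.4044, 0.0223]
ee_rot: [1.902, 2.498, -0.0]
force: [0.1, 0.5, 2.4]
grip_width: 0.553
grip_force: 30.0
```

>>> drive_tool --moves '[{"delta_pos":[0,0,-1.5],"yaw":0,"gripper":4.5},{"delta_pos":[0,0,-4],"yaw":0,"gripper":4.5},{"delta_pos":[0,0,-4],"yaw":0,"gripper":4.5},{"delta_pos":[0,0,-4],"yaw":0,"gripper":4.5},{"delta_pos":[0,0,-4],"yaw":0,"gripper":4.5},{"delta_pos":[0,0,0],"yaw":7,"gripper":4.5},{"delta_pos":[0,0,0],"yaw":0,"gripper":4.5}]'

```text
t: 28.38
eef_pos: [0.5675, -0.4041, 0.1978]
ee_rot: [2.05, 2.379, -0.0]
force: [0.0, -0.3, -0.2]
grip_width: 0.555
grip_force: 30.0
```

```bash
cat >> h.py <<'E'
def J(x,y,yaw=8.65,o=(.545,.2404)):
    a=np.radians(yaw); return o[0]+x*np.cos(a)-y*np.sin(a), o[1]+x*np.sin(a)+y*np.cos(a)
E
python3 - <<'E'
from h import *
print(J(0,.054),J(0,-.054))
plan(*J(-.001,.054),.19,98.65)
E
```

```text
(np.float64(0.5368785004879074), np.float64(0.2937857775598996)) (np.float64(0.5531214995120927), np.float64(0.1870142224401004))
t 28.38 at [ 0.5675 -0.4041  0.1978] psi 98.49 grip 5.22 -> yaw -0.16 shift [69.45  7.37  0.78]
```

>>> drive_tool --moves '[{"delta_pos":[2.5,0.3,0],"yaw":-0.1,"gripper":4.5},{"delta_pos":[4.5,0.47,0],"yaw":0,"gripper":4.5},{"delta_pos":[4.5,0.47,0],"yaw":0,"gripper":4.5},{"delta_pos":[4.5,0.47,0],"yaw":0,"gripper":4.5},{"delta_pos":[4.5,0.47,0],"yaw":0,"gripper":4.5},{"delta_pos":[4.5,0.47,0],"yaw":0,"gripper":4.5},{"delta_pos":[4.5,0.47,0],"yaw":0,"gripper":4.5},{"delta_pos":[4.5,0.47,0],"yaw":0,"gripper":4.5},{"delta_pos":[4.5,0.47,0],"yaw":0,"gripper":4.5},{"delta_pos":[4.5,0.47,0],"yaw":0,"gripper":4.5},{"delta_pos":[4.5,0.47,0],"yaw":0,"gripper":4.5},{"delta_pos":[4.5,0.47,0],"yaw":0,"gripper":4.5}]'

```text
t: 29.88
eef_pos: [0.5437, 0.1196, 0.1956]
ee_rot: [-2.047, -2.381, 0.003]
force: [0.8, 0.2, -0.9]
grip_width: 0.55
grip_force: 30.0
```

>>> drive_tool --moves '[{"delta_pos":[4.5,0.47,0],"yaw":0,"gripper":4.5},{"delta_pos":[4.5,0.47,0],"yaw":0,"gripper":4.5},{"delta_pos":[4.5,0.47,0],"yaw":0,"gripper":4.5},{"delta_pos":[3.5,0.47,1],"yaw":0,"gripper":4.5},{"delta_pos":[0,0,1.5],"yaw":0,"gripper":4.5},{"delta_pos":[0,0,0],"yaw":0,"gripper":4.5},{"delta_pos":[0,0,0],"yaw":0,"gripper":4.5}]'

```text
t: 30.75
eef_pos: [0.5382, 0.2879, 0.1713]
ee_rot: [2.052, 2.379, -0.001]
force: [-0.1, 0.3, -1.2]
grip_width: 0.55
grip_force: 30.0
```

Run:
```python
from h import *
d=manip.get_image("wrist"); cv2.imwrite("pics/w9.png",d["image"][...,::-1])
z=manip.sense()["eef_pos"][2]
for b in((z-.003,z+.013),(.061,.0665)): print(b); tops(d,*b,amin=.0002)
plan(*J(-.001,.054),.0643,98.65)
```

```text
(np.float64(0.16890510785785695), np.float64(0.18490510785785697))
c [537.5 287.4] size 75.9 62.8 longaxis deg 8.3 z 177.8 n 10668 col [35 18 11]
(0.061, 0.0665)
c [530.4 335.7] size 55.9 13.1 longaxis deg 8.6 z 64.6 n 993 col [110  65  31]
c [424.2 236. ] size 68.7 3.2 longaxis deg 8.4 z 64.0 n 293 col [89 52 24]
t 30.8 at [0.5385 0.2881 0.1719] psi 98.44 grip 5.21 -> yaw -0.21 shift [ 0.59 -0.17 10.76]
```

View pics/w9.png

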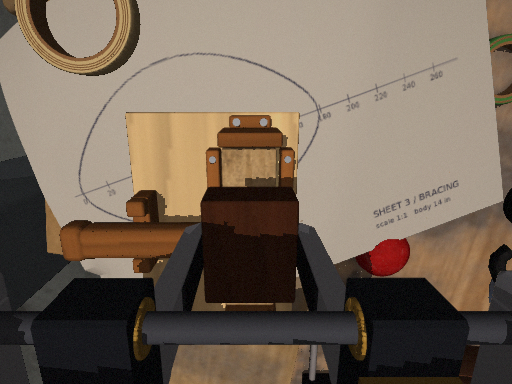

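The held core is at (250,245) px, square to the bay, with the stop ahead at (250,135) and the handle to the left at (130,240). I'm lowering it.

>>> drive_tool --moves '[{"delta_pos":[0.65,-0.1,1.5],"yaw":-0.2,"gripper":4.5},{"delta_pos":[0,0,2.5],"yaw":0,"gripper":4.5},{"delta_pos":[0,0,2],"yaw":0,"gripper":4.5},{"delta_pos":[0,0,1.2],"yaw":0,"gripper":4.5},{"delta_pos":[0,0,0],"yaw":0,"gripper":4.5},{"delta_pos":[0,0,0],"yaw":0,"gripper":4.5}]'

```text
t: 31.55
eef_pos: [0.5367, 0.2957, 0.1004]
ee_rot: [2.046, 2.383, 0.002]
force: [-0.7, -0.0, -0.2]
grip_width: 0.548
grip_force: 30.0
```

Run:
```python
from h import *
x,y=J(-.001,.054); plan(x+.0007,y+.0007,.0643,98.65)
```

```text
t 31.55 at [0.5367 0.2957 0.1004] psi 98.71 grip 5.15 -> yaw 0.06 shift [-0.14 -0.03  3.61]
```

>>> drive_tool --moves '[{"delta_pos":[-0.12,-0.03,0],"yaw":0,"gripper":4.5},{"delta_pos":[0,0,1],"yaw":0,"gripper":4.5},{"delta_pos":[0,0,1.2],"yaw":0,"gripper":4.5},{"delta_pos":[0,0,0.8],"yaw":0,"gripper":4.5},{"delta_pos":[0,0,0.4],"yaw":0,"gripper":4.5},{"delta_pos":[0,0,0.2],"yaw":0,"gripper":4.5},{"delta_pos":[0,0,0],"yaw":0,"gripper":4.5}]'

```text
t: 32.42
eef_pos: [0.5361, 0.2943, 0.0643]
ee_rot: [2.046, 2.384, 0.001]
force: [-1.2, -0.6, 3.4]
grip_width: 0.553
grip_force: 30.0
```

>>> drive_tool --moves '[{"delta_pos":[0,0,0],"yaw":0,"gripper":6.5},{"delta_pos":[0,0,0],"yaw":0,"gripper":6.5},{"delta_pos":[0,0,0],"yaw":0,"gripper":6.5},{"delta_pos":[0,0,-2],"yaw":0,"gripper":6.5},{"delta_pos":[0,0,-4],"yaw":0,"gripper":7},{"delta_pos":[0,0,-5],"yaw":0,"gripper":7},{"delta_pos":[0,0,-4],"yaw":0,"gripper":7},{"delta_pos":[-4,0,-1],"yaw":0,"gripper":7},{"delta_pos":[-4,0,0],"yaw":0,"gripper":7},{"delta_pos":[0,0,0],"yaw":0,"gripper":7}]'

```text
t: 33.67
eef_pos: [0.5487, 0.213, 0.2238]
ee_rot: [2.05, 2.379, 0.0]
force: [0.3, 0.9, -0.3]
grip_width: 0.749
grip_force: 0.0
```

Run:
```python
from h import *
d=manip.get_image("wrist")
for b in((.0675,.075),(.036,.045)): print(b); tops(d,*b,amin=.0002)
plan(.4738,-.4044,.2,90.6)
```

```text
(0.0675, 0.075)
c [535.5 294. ] size 61.6 51.9 longaxis deg -81.3 z 70.7 n 3542 col [63 31 17]
c [482.9 230.9] size 187.7 34.2 longaxis deg 8.5 z 68.7 n 4092 col [134  79  37]
c [381.6 214.4] size 25.1 14.6 longaxis deg -80.0 z 68.5 n 281 col [135  80  37]
(0.036, 0.045)
c [434.5 244.7] size 18.1 12.2 longaxis deg 8.5 z 40.2 n 124 col [110  65  31]
c [552.1 186.6] size 60.4 52.1 longaxis deg -81.4 z 40.7 n 2232 col [108  83  55]
c [463.9 -90.4] size 35.4 22.9 longaxis deg -5.1 z 40.7 n 295 col [17 15 16]
t 33.73 at [0.5483 0.2144 0.2235] psi 98.59 grip 7.02 -> yaw 7.99 shift [-61.8   -8.1    2.35]
```

The first core sits within about 1.5 mm. Next is the second core.

>>> drive_tool --moves '[{"delta_pos":[0,0,0],"yaw":8,"gripper":7},{"delta_pos":[-3,-0.3,0],"yaw":0,"gripper":7},{"delta_pos":[-4.5,-0.6,0],"yaw":0,"gripper":7},{"delta_pos":[-4.5,-0.6,0],"yaw":0,"gripper":7},{"delta_pos":[-4.5,-0.6,0],"yaw":0,"gripper":7},{"delta_pos":[-4.5,-0.6,0],"yaw":0,"gripper":7},{"delta_pos":[-4.5,-0.6,0],"yaw":0,"gripper":7},{"delta_pos":[-4.5,-0.6,0],"yaw":0,"gripper":7},{"delta_pos":[-4.5,-0.6,0],"yaw":0,"gripper":7},{"delta_pos":[-4.5,-0.6,0],"yaw":0,"gripper":7},{"delta_pos":[-4.5,-0.6,0],"yaw":0,"gripper":7},{"delta_pos":[-4.5,-0.6,0],"yaw":0,"gripper":7}]'

```text
t: 35.22
eef_pos: [0.4916, -0.2659, 0.2232]
ee_rot: [-2.206, -2.237, -0.001]
force: [0.8, 0.1, -0.3]
grip_width: 0.745
grip_force: 0.0
```

>>> drive_tool --moves '[{"delta_pos":[-4.5,-0.6,0],"yaw":0,"gripper":7},{"delta_pos":[-4.5,-0.6,0],"yaw":0,"gripper":7},{"delta_pos":[-4.5,-0.6,0],"yaw":0,"gripper":7},{"delta_pos":[0,0,2],"yaw":0,"gripper":7},{"delta_pos":[0,0,0],"yaw":0,"gripper":7},{"delta_pos":[0,0,0],"yaw":0,"gripper":7}]'

```text
t: 35.98
eef_pos: [0.4756, -0.3999, 0.2038]
ee_rot: [2.206, 2.237, 0.0]
force: [0.0, -1.2, -0.6]
grip_width: 0.75
grip_force: 0.0
```

Run:
```python
from h import *
d=manip.get_image("wrist"); tops(d,.018,.036,amin=.0006)
plan(.4738,-.4044,.06,90.6)
```

```text
c [ 542.  -235.2] size 116.6 18.8 longaxis deg 0.5 z 28.5 n 1729 col [161 127  86]
c [ 473.7 -404.3] size 62.2 51.9 longaxis deg -89.7 z 28.7 n 2561 col [49 25 15]
c [ 531.5 -516.1] size 72.7 51.7 longaxis deg -83.4 z 21.0 n 2007 col [163 127  89]
t 36.02 at [ 0.4757 -0.4     0.2043] psi 90.8 grip 7.01 -> yaw 0.2 shift [-0.44 -0.19 14.43]
```

>>> drive_tool --moves '[{"delta_pos":[-0.43,-0.19,3],"yaw":0.3,"gripper":7},{"delta_pos":[0,0,4],"yaw":0,"gripper":7},{"delta_pos":[0,0,4],"yaw":0,"gripper":7},{"delta_pos":[0,0,3.4],"yaw":0,"gripper":7},{"delta_pos":[0,0,0],"yaw":0,"gripper":7},{"delta_pos":[0,0,0],"yaw":0,"gripper":7}]'

```text
t: 36.78
eef_pos: [0.4741, -0.4056, 0.0618]
ee_rot: [2.21, 2.228, -0.0]
force: [0.2, -0.4, 0.5]
grip_width: 0.745
grip_force: 0.0
```

Run:
```python
from h import *
plan(.4738,-.4044,.022,90.5)
```

```text
t 36.77 at [ 0.4741 -0.4056  0.0618] psi 90.45 grip 7.0 -> yaw -0.05 shift [ 0.12 -0.03  3.98]
```

>>> drive_tool --moves '[{"delta_pos":[0.1,0,2.4],"yaw":0,"gripper":7},{"delta_pos":[0,0,1.5],"yaw":0,"gripper":7},{"delta_pos":[0,0,0],"yaw":0,"gripper":7},{"delta_pos":[0,0,0],"yaw":0,"gripper":4.5},{"delta_pos":[0,0,0],"yaw":0,"gripper":4.5},{"delta_pos":[0,0,0],"yaw":0,"gripper":4.5},{"delta_pos":[0,0,0],"yaw":0,"gripper":4.5},{"delta_pos":[0,0,0],"yaw":0,"gripper":4.5}]'

```text
t: 37.78
eef_pos: [0.4735, -0.4047, 0.0217]
ee_rot: [2.212, 2.228, -0.0]
force: [0.7, 0.5, 5.5]
grip_width: 0.548
grip_force: 30.0
```

>>> drive_tool --moves '[{"delta_pos":[0,0,-1.5],"yaw":0,"gripper":4.5},{"delta_pos":[0,0,-4],"yaw":0,"gripper":4.5},{"delta_pos":[0,0,-4],"yaw":0,"gripper":4.5},{"delta_pos":[0,0,-4],"yaw":0,"gripper":4.5},{"delta_pos":[0,0,-4],"yaw":0,"gripper":4.5},{"delta_pos":[0,0,0],"yaw":-8.1,"gripper":4.5},{"delta_pos":[0,0,0],"yaw":0,"gripper":4.5}]'

```text
t: 38.65
eef_pos: [0.4727, -0.404, 0.196]
ee_rot: [2.052, 2.378, -0.0]
force: [0.5, 0.6, -0.9]
grip_width: 0.55
grip_force: 30.0
```

Run:
```python
from h import *
plan(*J(-.001,-.054),.19,98.65)
```

```text
t 38.65 at [ 0.4727 -0.404   0.196 ] psi 98.42 grip 5.17 -> yaw -0.23 shift [57.22 16.74  0.6 ]
```

>>> drive_tool --moves '[{"delta_pos":[2.5,0.8,0],"yaw":-0.2,"gripper":4.5},{"delta_pos":[4.2,1.22,0],"yaw":0,"gripper":4.5},{"delta_pos":[4.2,1.22,0],"yaw":0,"gripper":4.5},{"delta_pos":[4.2,1.22,0],"yaw":0,"gripper":4.5},{"delta_pos":[4.2,1.22,0],"yaw":0,"gripper":4.5},{"delta_pos":[4.2,1.22,0],"yaw":0,"gripper":4.5},{"delta_pos":[4.2,1.22,0],"yaw":0,"gripper":4.5},{"delta_pos":[4.2,1.22,0],"yaw":0,"gripper":4.5},{"delta_pos":[4.2,1.22,0],"yaw":0,"gripper":4.5},{"delta_pos":[4.2,1.22,0],"yaw":0,"gripper":4.5},{"delta_pos":[4.2,1.22,0],"yaw":0,"gripper":4.5},{"delta_pos":[4.2,1.22,0],"yaw":0,"gripper":4.5}]'

```text
t: 40.15
eef_pos: [0.5383, 0.1014, 0.1945]
ee_rot: [-2.046, -2.382, 0.002]
force: [0.0, 0.6, -0.6]
grip_width: 0.554
grip_force: 30.0
```

>>> drive_tool --moves '[{"delta_pos":[4.2,1.22,0],"yaw":0,"gripper":4.5},{"delta_pos":[4.2,1.22,0],"yaw":0,"gripper":4.5},{"delta_pos":[0,0,2.5],"yaw":0,"gripper":4.5},{"delta_pos":[0,0,2],"yaw":0,"gripper":4.5},{"delta_pos":[0,0,0],"yaw":0,"gripper":4.5},{"delta_pos":[0,0,0],"yaw":0,"gripper":4.5}]'

```text
t: 40.9
eef_pos: [0.5508, 0.186, 0.1509]
ee_rot: [-2.046, -2.384, -0.0]
force: [0.0, 0.1, 0.9]
grip_width: 0.552
grip_force: 30.0
```

Run:
```python
from h import *
d=manip.get_image("wrist"); cv2.imwrite("pics/w10.png",d["image"][...,::-1])
z=manip.sense()["eef_pos"][2]
for b in((z-.003,z+.013),(.066,.076)): print(b); tops(d,*b,amin=.0002)
plan(*J(-.001,-.054),.0637,98.65)
```

```text
(np.float64(0.14848860303913353), np.float64(0.16448860303913354))
c [549.9 186.4] size 75.9 62.4 longaxis deg 8.8 z 157.9 n 10759 col [46 25 16]
(0.066, 0.076)
c [535.4 293.9] size 61.9 52.2 longaxis deg -81.3 z 70.7 n 6673 col [76 39 22]
c [473.2 229.3] size 208.0 35.5 longaxis deg 8.7 z 68.5 n 10231 col [156  94  45]
t 40.95 at [0.5513 0.1859 0.1515] psi 98.7 grip 5.2 -> yaw 0.05 shift [0.08 0.1  8.78]
```

>>> drive_tool --moves '[{"delta_pos":[0.03,0.15,1.5],"yaw":0,"gripper":4.5},{"delta_pos":[0,0,2],"yaw":0,"gripper":4.5},{"delta_pos":[0,0,1.4],"yaw":0,"gripper":4.5},{"delta_pos":[0,0,0],"yaw":0,"gripper":4.5},{"delta_pos":[0,0,0],"yaw":0,"gripper":4.5}]'

```text
t: 41.58
eef_pos: [0.553, 0.1861, 0.102]
ee_rot: [2.046, 2.383, 0.001]
force: [0.1, 0.3, -0.0]
grip_width: 0.549
grip_force: 30.0
```

Run:
```python
from h import *
plan(.5527,.1867,.0637,98.65)
```

```text
t 41.58 at [0.553  0.1861 0.102 ] psi 98.7 grip 5.16 -> yaw 0.05 shift [ 0.06 -0.03  3.83]
```

>>> drive_tool --moves '[{"delta_pos":[0.03,0,0.8],"yaw":0,"gripper":4.5},{"delta_pos":[0,0,1],"yaw":0,"gripper":4.5},{"delta_pos":[0,0,1],"yaw":0,"gripper":4.5},{"delta_pos":[0,0,0.6],"yaw":0,"gripper":4.5},{"delta_pos":[0,0,0.4],"yaw":0,"gripper":4.5},{"delta_pos":[0,0,0],"yaw":0,"gripper":4.5}]'

```text
t: 42.32
eef_pos: [0.5528, 0.1864, 0.0637]
ee_rot: [2.046, 2.383, 0.001]
force: [0.2, 0.7, 0.1]
grip_width: 0.548
grip_force: 30.0
```

>>> drive_tool --moves '[{"delta_pos":[0,0,0.1],"yaw":0,"gripper":4.5},{"delta_pos":[0,0,0],"yaw":0,"gripper":4.5},{"delta_pos":[0,0,0],"yaw":0,"gripper":6.5},{"delta_pos":[0,0,0],"yaw":0,"gripper":6.5},{"delta_pos":[0,0,0],"yaw":0,"gripper":6.5},{"delta_pos":[0,0,-2],"yaw":0,"gripper":6.5},{"delta_pos":[0,0,-4],"yaw":0,"gripper":7},{"delta_pos":[0,0,-5],"yaw":0,"gripper":7},{"delta_pos":[0,0,-5],"yaw":0,"gripper":7},{"delta_pos":[-3,0,0],"yaw":0,"gripper":7},{"delta_pos":[-2,0,0],"yaw":0,"gripper":7},{"delta_pos":[0,0,0],"yaw":0,"gripper":7}]'

```text
t: 43.82
eef_pos: [0.5599, 0.1357, 0.2211]
ee_rot: [-2.048, -2.38, 0.003]
force: [-0.1, 0.3, -0.2]
grip_width: 0.745
grip_force: 0.0
```

Run:
```python
from h import *
d=manip.get_image("wrist"); cv2.imwrite("pics/w11.png",d["image"][...,::-1])
tops(d,.0672,.076,amin=.0002)
s,R,p=pose(); plan(.5178,-.2057,.2,-8.6)
a=np.radians(p); dd=np.array([.5178,-.2057])-s["eef_pos"][:2]; print(np.cos(a)*dd[0]+np.sin(a)*dd[1],np.sin(a)*dd[0]-np.cos(a)*dd[1])
```

```text
c [537.4 281.5] size 52.1 37.7 longaxis deg 8.8 z 70.7 n 2683 col [70 35 20]
c [482.  230.5] size 190.1 35.6 longaxis deg 8.5 z 68.6 n 5587 col [150  89  42]
c [380.6 214.9] size 26.1 16.3 longaxis deg -79.7 z 68.5 n 406 col [149  89  42]
c [552.  186.3] size 61.7 52.0 longaxis deg -81.3 z 70.7 n 3358 col [71 36 20]
t 43.88 at [0.5597 0.1365 0.221 ] psi 98.63 grip 6.99 -> yaw 107.23 shift [ 0.97 34.46  2.1 ]
-0.33204461640636485 -0.09280403278624025
```

View pics/w11.png

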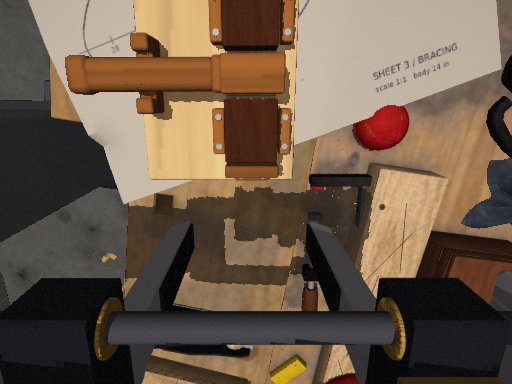

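All three parts are in place in the picture: cores at (250,20) and (252,130) px, handle along row 73 with its grip in the rest. Next is cheek B.

>>> drive_tool --moves '[{"delta_pos":[-3,-0.9,0],"yaw":0,"gripper":8},{"delta_pos":[-4.3,-1.2,0],"yaw":0,"gripper":8},{"delta_pos":[-4.3,-1.2,0],"yaw":0,"gripper":8},{"delta_pos":[-4.3,-1.2,0],"yaw":0,"gripper":8},{"delta_pos":[-4.3,-1.2,0],"yaw":0,"gripper":8},{"delta_pos":[-4.3,-1.2,0],"yaw":0,"gripper":8},{"delta_pos":[-4.3,-1.2,0],"yaw":0,"gripper":8},{"delta_pos":[-4.4,-1.2,0],"yaw":0,"gripper":8},{"delta_pos":[0,0,0],"yaw":-9,"gripper":8},{"delta_pos":[0,0,0],"yaw":-10,"gripper":8},{"delta_pos":[0,0,0],"yaw":-10,"gripper":8},{"delta_pos":[0,0,0],"yaw":-10,"gripper":8}]'

```text
t: 45.38
eef_pos: [0.5186, -0.2043, 0.2213]
ee_rot: [-1.123, -2.932, -0.001]
force: [-0.2, -0.3, -1.2]
grip_width: 0.852
grip_force: 0.0
```

>>> drive_tool --moves '[{"delta_pos":[0,0,0],"yaw":-10,"gripper":8},{"delta_pos":[0,0,0],"yaw":-10,"gripper":8},{"delta_pos":[0,0,0],"yaw":-10,"gripper":8},{"delta_pos":[0,0,0],"yaw":-3.8,"gripper":8},{"delta_pos":[0,0,0],"yaw":0,"gripper":8},{"delta_pos":[0,0,0],"yaw":0,"gripper":8}]'

```text
t: 46.12
eef_pos: [0.5186, -0.2048, 0.2219]
ee_rot: [-0.233, -3.132, -0.001]
force: [0.5, 0.4, 0.5]
grip_width: 0.852
grip_force: 0.0
```

Run:
```python
from h import *
d=manip.get_image("wrist"); tops(d,.018,.036,amin=.0006)
d=manip.get_image("top"); tops(d,.022,.036,amin=.002)
plan(.5178,-.2057,.06,171.4)
```

```text
c [ 515.6 -103.3] size 153.6 52.6 longaxis deg -4.4 z 26.2 n 2521 col [28 26 26]
c [ 517.5 -205.7] size 168.8 52.1 longaxis deg -8.7 z 28.8 n 6370 col [113  88  59]
c [ 530.5 -506.1] size 54.6 52.0 longaxis deg -83.1 z 20.8 n 1318 col [187 143  97]
c [ 573.7 -108.1] size 26.4 26.1 longaxis deg 19.0 z 24.2 n 365 col [199 173 123]
c [ 782.1 -188.5] size 58.1 34.6 longaxis deg 84.4 z 26.2 n 574 col [163  29  27]
c [ 761.9 -190.5] size 72.3 55.0 longaxis deg 1.5 z 27.8 n 310 col [130  31  26]
c [ 478.1 -199.9] size 89.6 52.0 longaxis deg -8.8 z 30.9 n 450 col [82 68 46]
t 46.23 at [ 0.5186 -0.205   0.2222] psi 171.5 grip 7.99 -> yaw 0.1 shift [ 0.06 -0.08 16.22]
```

>>> drive_tool --moves '[{"delta_pos":[0.06,-0.08,3],"yaw":0,"gripper":8},{"delta_pos":[0,0,4],"yaw":0,"gripper":8},{"delta_pos":[0,0,4],"yaw":0,"gripper":8},{"delta_pos":[0,0,4],"yaw":0,"gripper":8},{"delta_pos":[0,0,1.5],"yaw":0,"gripper":8},{"delta_pos":[0,0,0],"yaw":0,"gripper":8},{"delta_pos":[0,0,0],"yaw":0,"gripper":8}]'

```text
t: 47.1
eef_pos: [0.5192, -0.2067, 0.0596]
ee_rot: [0.232, 3.13, -0.002]
force: [-0.7, -0.0, -0.9]
grip_width: 0.852
grip_force: 0.0
```

Run:
```python
from h import *
plan(.5176,-.2057,.0235,171.35)
```

```text
t 47.1 at [ 0.5192 -0.2067  0.0596] psi 171.51 grip 8.01 -> yaw 0.16 shift [0.17 0.08 3.61]
```

>>> drive_tool --moves '[{"delta_pos":[0.15,0.05,2],"yaw":0.1,"gripper":8},{"delta_pos":[0,0,1.6],"yaw":0,"gripper":8},{"delta_pos":[0,0,0],"yaw":0,"gripper":8},{"delta_pos":[0,0,0],"yaw":0,"gripper":4.5},{"delta_pos":[0,0,0],"yaw":0,"gripper":4.5},{"delta_pos":[0,0,0],"yaw":0,"gripper":4.5},{"delta_pos":[0,0,0],"yaw":0,"gripper":4.5},{"delta_pos":[0,0,0],"yaw":0,"gripper":4.5}]'

```text
t: 48.1
eef_pos: [0.5168, -0.2054, 0.0221]
ee_rot: [0.235, 3.132, -0.001]
force: [-0.2, 1.1, 2.3]
grip_width: 0.552
grip_force: 30.0
```

>>> drive_tool --moves '[{"delta_pos":[0,0,-1.5],"yaw":0,"gripper":4.5},{"delta_pos":[0,0,-4],"yaw":0,"gripper":4.5},{"delta_pos":[0,0,-4],"yaw":0,"gripper":4.5},{"delta_pos":[0,0,-4],"yaw":0,"gripper":4.5},{"delta_pos":[0,0,-4],"yaw":0,"gripper":4.5},{"delta_pos":[0,0,-1],"yaw":0,"gripper":4.5},{"delta_pos":[0,0,0],"yaw":0,"gripper":4.5}]'

```text
t: 48.98
eef_pos: [0.5164, -0.2053, 0.2064]
ee_rot: [0.235, 3.133, -0.0]
force: [-0.5, 0.4, -1.6]
grip_width: 0.554
grip_force: 30.0
```

>>> drive_tool --moves '[{"delta_pos":[0,0,0],"yaw":9,"gripper":4.5},{"delta_pos":[0,0,0],"yaw":10,"gripper":4.5},{"delta_pos":[0,0,0],"yaw":10,"gripper":4.5},{"delta_pos":[0,0,0],"yaw":10,"gripper":4.5},{"delta_pos":[0,0,0],"yaw":10,"gripper":4.5},{"delta_pos":[0,0,0],"yaw":10,"gripper":4.5},{"delta_pos":[0,0,0],"yaw":10,"gripper":4.5},{"delta_pos":[0,0,0],"yaw":3.8,"gripper":4.5},{"delta_pos":[0,0,0],"yaw":0,"gripper":4.5}]'

```text
t: 50.1
eef_pos: [0.5154, -0.2048, 0.2036]
ee_rot: [-2.044, -2.379, 0.002]
force: [-0.1, -0.0, -2.3]
grip_width: 0.55
grip_force: 30.0
```

Run:
```python
from h import *
plan(*J(-.001,0),.2,98.65)
```

```text
t 50.1 at [ 0.5154 -0.2048  0.2036] psi 98.66 grip 5.17 -> yaw 0.01 shift [43.57  9.53  0.36]
```

>>> drive_tool --moves '[{"delta_pos":[2.6,0.5,0],"yaw":0,"gripper":4.5},{"delta_pos":[4.1,0.9,0],"yaw":0,"gripper":4.5},{"delta_pos":[4.1,0.9,0],"yaw":0,"gripper":4.5},{"delta_pos":[4.1,0.9,0],"yaw":0,"gripper":4.5},{"delta_pos":[4.1,0.9,0],"yaw":0,"gripper":4.5},{"delta_pos":[4.1,0.9,0],"yaw":0,"gripper":4.5},{"delta_pos":[4.1,0.9,0],"yaw":0,"gripper":4.5},{"delta_pos":[4.1,0.9,0],"yaw":0,"gripper":4.5},{"delta_pos":[4.1,0.9,0],"yaw":0,"gripper":4.5},{"delta_pos":[4.1,0.9,0],"yaw":0,"gripper":4.5},{"delta_pos":[4.1,0.9,0],"yaw":0,"gripper":4.5},{"delta_pos":[0,0,0],"yaw":0,"gripper":4.5}]'

```text
t: 51.6
eef_pos: [0.544, 0.2425, 0.2043]
ee_rot: [-2.041, -2.386, 0.004]
force: [-0.1, -0.8, -0.9]
grip_width: 0.548
grip_force: 30.0
```

>>> drive_tool --moves '[{"delta_pos":[0,0,2],"yaw":0,"gripper":4.5},{"delta_pos":[0,0,2],"yaw":0,"gripper":4.5},{"delta_pos":[0,0,0],"yaw":0,"gripper":4.5},{"delta_pos":[0,0,0],"yaw":0,"gripper":4.5}]'

```text
t: 52.1
eef_pos: [0.5452, 0.2394, 0.1667]
ee_rot: [2.049, 2.381, -0.0]
force: [0.8, 0.1, -0.8]
grip_width: 0.551
grip_force: 30.0
```

Run:
```python
from h import *
d=manip.get_image("wrist")
z=manip.sense()["eef_pos"][2]
for b in((z-.002,z+.014),(.061,.0667)): print(b); tops(d,*b,amin=.0002)
P=cloud(d); q=P[(P[...,2]>z-.002)&(P[...,2]<z+.014)&(d["range_z"]>0)]
a=np.radians(98.65); print("far end along tool x from eef mm", (np.percentile((q[:,:2]-manip.sense()["eef_pos"][:2])@[np.cos(a),np.sin(a)],[99.9])*1000))
plan(*J(-.001,0),.0941,98.65)
```

```text
(np.float64(0.16535700978352713), np.float64(0.18135700978352715))
c [541.1 262.2] size 119.9 76.0 longaxis deg -81.4 z 173.4 n 21976 col [119  93  62]
c [555.2 167.3] size 52.0 27.9 longaxis deg 8.6 z 173.4 n 2856 col [129  99  65]
(0.061, 0.0667)
c [530.4 335.7] size 56.1 13.0 longaxis deg 8.6 z 64.5 n 1244 col [103  60  28]
far end along tool x from eef mm [82.88067068]
t 52.15 at [0.5455 0.2396 0.1674] psi 98.59 grip 5.16 -> yaw -0.06 shift [ 0.08 -0.14  7.33]
```

>>> drive_tool --moves '[{"delta_pos":[0.25,-0.07,1.5],"yaw":0,"gripper":4.5},{"delta_pos":[0,0,2],"yaw":0,"gripper":4.5},{"delta_pos":[0,0,1.5],"yaw":0,"gripper":4.5},{"delta_pos":[0,0,0],"yaw":0,"gripper":4.5},{"delta_pos":[0,0,0],"yaw":0,"gripper":4.5}]'

```text
t: 52.78
eef_pos: [0.5443, 0.2425, 0.117]
ee_rot: [2.048, 2.382, 0.001]
force: [0.5, 0.4, -2.3]
grip_width: 0.55
grip_force: 30.0
```

Run:
```python
from h import *
plan(.5443,.2422,.0941,98.65)
```

```text
t 52.77 at [0.5443 0.2425 0.117 ] psi 98.61 grip 5.17 -> yaw -0.04 shift [-0.03 -0.01  2.29]
```

>>> drive_tool --moves '[{"delta_pos":[0,0,0.8],"yaw":0,"gripper":4.5},{"delta_pos":[0,0,0.7],"yaw":0,"gripper":4.5},{"delta_pos":[0,0,0.4],"yaw":0,"gripper":4.5},{"delta_pos":[0,0,0.3],"yaw":0,"gripper":4.5},{"delta_pos":[0,0,0.1],"yaw":0,"gripper":4.5},{"delta_pos":[0,0,0],"yaw":0,"gripper":4.5}]'

```text
t: 53.52
eef_pos: [0.544, 0.2424, 0.094]
ee_rot: [2.048, 2.382, 0.0]
force: [-0.6, -0.9, 1.9]
grip_width: 0.551
grip_force: 30.0
```

>>> drive_tool --moves '[{"delta_pos":[0,0,0],"yaw":0,"gripper":6.5},{"delta_pos":[0,0,0],"yaw":0,"gripper":6.5},{"delta_pos":[0,0,0],"yaw":0,"gripper":6.5},{"delta_pos":[0,0,-2],"yaw":0,"gripper":6.5},{"delta_pos":[0,0,-4],"yaw":0,"gripper":7},{"delta_pos":[0,0,-5],"yaw":0,"gripper":7},{"delta_pos":[-4,0,-4],"yaw":0,"gripper":7},{"delta_pos":[-4,0,0],"yaw":0,"gripper":7},{"delta_pos":[-4,0,0],"yaw":0,"gripper":7},{"delta_pos":[0,0,0],"yaw":0,"gripper":7}]'

```text
t: 54.78
eef_pos: [0.5624, 0.1214, 0.2436]
ee_rot: [2.053, 2.377, -0.0]
force: [-0.3, 0.6, -0.0]
grip_width: 0.745
grip_force: 0.0
```

Run:
```python
from h import *
d=manip.get_image("wrist"); cv2.imwrite("pics/w12.png",d["image"][...,::-1])
for b in((.095,.11),(.0672,.076)): print(b);tops(d,*b,amin=.0002)
```

```text
(0.095, 0.11)
c [546.7 220.1] size 128.6 52.1 longaxis deg -81.5 z 100.7 n 8398 col [173 136  91]
(0.0672, 0.076)
c [452.4 227.6] size 126.8 28.8 longaxis deg 7.0 z 68.6 n 2791 col [145  86  41]
c [381.2 214.9] size 25.2 15.2 longaxis deg -82.0 z 68.4 n 336 col [149  89  42]
```

View pics/w12.png

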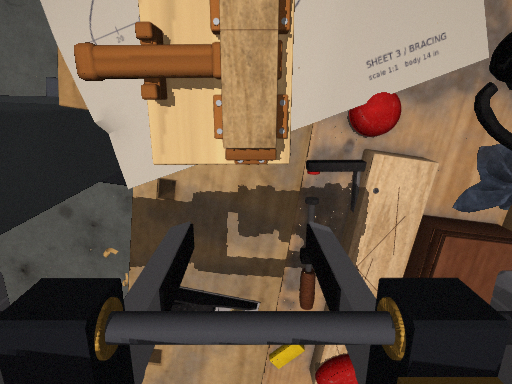

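The second cheek lies flat and square on the stack (around (250,75) px), centred near (544, 241) mm with its top at the expected height. The gripper is clear, so I'm handing in.

```bash
python3 -c "
from h import *
print(manip.job_done())"
```

```text
the job is handed in; nothing more can be done
None
```

The mallet is dry-assembled in the jig and handed in at about 55 s of the 125 s limit. By my wrist-camera measurements every part is within about 2 mm of its place, and I never touched the plane or the pine block; no verdict came back.

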